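# Put the tiered petit-four stand back together

### The job

The petit-four stand has been washed and lies in pieces among the other things on the worktop. Put it together on its round slate base, one piece at a time from the bottom up: long column, large plate, short column, small plate, and the knob on top, each lowered all the way down over the pin below it so that the finished stand is upright and straight. Set the porcelain plates down gently, and do not shift the vanilla bottle, the spice jar or the fluted pastry ring.

Things in the scene. Friction and masses are not known exactly. Their poses are not given: they have to be found in the camera images.
- stand_base: Target: round dark slate slab 150 mm across, 16 mm thick, 1 kg, loose, not to be lifted. In its centre a steel collar 34 mm across, its top 20 mm above the origin, and on that a pin 10 mm in diameter, 14 mm long (last 8 mm tapered to 4 mm). Origin: centre of the underside; z up; round, yaw means nothing.
- long_column: Long steel column, 0.16 kg, upright: tube 26 mm in diameter, 95 mm from foot to flat upper end; foot flange 34 mm across, 9 mm high, with a bore 13 mm wide, 14 mm deep. On the upper end a pin 10 mm in diameter, 30 mm long (last 8 mm tapered to 4 mm): 125 mm in all. Origin: centre of the foot's underside; z up. Seated: origin 20 mm above the base's.
- short_column: Short steel column, 0.12 kg, upright: same tube, foot, bore and pin as the long one, but 65 mm from foot to flat upper end (95 mm in all with the 30 mm pin). Origin: centre of the foot's underside; z up. Seated: origin 20 mm above the large plate's.
- large_plate: White porcelain plate 130 mm across, 0.24 kg, right side up: floor 6 mm thick, flat to 52 mm from the centre, rim rising to 15 mm. Central hub to grip: 30 mm in diameter, flat top 20 mm above the underside (14 above the floor), bore 13 mm right through. Origin: centre of the underside; z up. Seated: origin 95 mm above the long column's; the pin stands 10 mm out of the hub.
- small_plate: White porcelain plate 100 mm across, 0.15 kg, right side up: floor 6 mm thick, flat to 37 mm from the centre, rim rising to 15 mm; the same hub to grip (30 mm in diameter, top 20 mm above the underside) and 13 mm bore. Origin: centre of the underside; z up. Seated: origin 65 mm above the short column's.
- finial: Knob of the stand, turned steel, 51 mm high, 0.07 kg, standing on its foot: foot 30 mm across, 12 mm high, bore 13 mm wide and 13 mm deep; waist 17 mm thick 20 to 23 mm up; knob to grip, 26 mm in diameter, 30 to 44 mm up. Origin: centre of the foot's underside; z up. Seated: origin 20 mm above the small plate's.
- vanilla: Brown glass bottle with a black cap, 47 mm across, 118 mm high, standing at the front right. Leave it. Origin: centre of the underside.
- spice_jar: Spice jar with a black lid, 53 mm across, 118 mm high, standing at the back right. Leave it. Origin: centre of the underside.
- fluted_ring: Fluted steel pastry ring, 55 mm across, 30 mm high, among the pieces (a larger plain ring lies farther back). Leave it. Origin: centre of the underside.
Things that resemble listed ones, but are neither listed nor needed, are in the scene too. Leave any orange look-alike of the short_column alone.

How it is judged:
By the outcome, as a careful person would: the job done as asked, in the order asked, and still so for the second after the job is handed in, with the robot touching nothing.
It also fails if it takes over 128 s, if anything falls off the work surface, if the arm or the gripper's body presses on something with over 40 N, if the wrist force passes 120 N, or if a joint passes its speed limit or range.

### The arm

A 6-joint arm with a two-finger parallel gripper is mounted at the origin on a cart in front of the work surface, level with it; the furniture and walls round the work are solid. World frame = base frame: x ahead of the robot, y to its left, z up, the work surface at z = 0. Lengths are in m, angles in rad, forces in N, time in s.
With the tool pointing down it reaches from about 0.3 to 0.875 m from the base axis. Payload 6.4 kg.
Tool frame: the origin (TCP) lies between the finger pads; the fingertips stand 22 mm ahead of it and the grasp point (between the pads) lies 3 mm ahead of it (robot.tips_ahead is the z of the fingertips in the tool frame, in m); z points along the fingers, y is the line along which they close (so a half turn about z gives the same grasp; the last joint's range is limited). The gripper opens to 88 mm and grips with 3 to 60 N. Pads are 18 mm wide; open, the fingers measure 123 mm over their backs; the gripper's body (75 mm by 187 mm) begins 45 mm behind the grasp point.
Start: joints at [-1.461, 0.181, 1.607, -0, 1.354, -0.206], TCP at [0.179, -0.547, 0.261] pointing down, gripper open.
Joint ranges: [-2.99, 2.99], [-0.89, 2.07], [0.3, 2.58], [-1.14, 4.28], [0, 2.63], [-3.12, 3.12]. Speed limits (rad/s): [2.57, 2.57, 3.01, 3.14, 3.14, 3.14].

### API

Orientations are given as a rotation vector (axis times angle).
In Python, from bench import get_state, imaging, ticket, robot gives the robot as it stands.
- The arm moves only by the shell command python3 -m creep 'ROWS'. ROWS is a JSON object of lists of equal length, an entry for each row: "offset": the shift along the tool's x, y, z in m, a list of three; "turn": the turn, a rotation vector about the tool's x, y, z in degrees, a list of three; "hand": the finger opening in m, from 0 to 0.0881. In form: {"offset": [[x, y, z], ...], "turn": [[rx, ry, rz], ...], "hand": [hand, ...]}. A call has exactly 5 rows; each row is the pose to reach, as a shift and turn from the pose commanded when the call began, along the tool's axes at that moment; what a row does not reach only later rows make up. A row lasts 1/8 s, in which the tool goes at most 62.5 mm and 10.7 degrees, less where a joint would pass 70% of its speed; a pose out of reach is approached as far as the arm can. A call with a gripper value outside its range is refused whole. The fingers move at their own pace and stop on an object; the grip force is fixed at half the most. Time passes only in rows, so rows that repeat a pose let the fingers close, or fill a call up. It gives the time, the measured TCP pose, the force, the opening and the grip force at its end, in the units of the state.
- get_state(): the state, without advancing time (a new reading comes with each control period).
- imaging.capture(name): name is "side" or "top"; returns (picture, depth): 384x512x3 uint8, red, green, blue; 384x512 float32, m along the optical axis (not along the pixel's ray), 0 where there is no reading.
- imaging.camera_model(name): a dict with "fx", "fy", "cx", "cy" (pixels), "rvec" (rotation vector, rad) and "tvec" (3), from world to camera coordinates, as OpenCV has them. Camera axes: x right, y down, z forward; pixel columns grow to the right and rows downward; lengths in m; the calibration is good to about 2 mm. A picture is of the moment at which its call begins. camera_model takes no time and is no camera call.
- ticket.job_done(): hands the job in; it is judged then, once.
The state is a dict: "time": time; "joint_positions": joint angles; "dq": joint speeds; "joint_torque": joint torques, N m; "eef_pos": TCP position; "orientation": TCP orientation; "ft_force": force on the tool from outside, world axes, zero at the start; "torque": the same for the moment, N m; "width": opening from 0.0 (shut) to 1.0 (fully open); "gripper_force": force on a finger pad.
Only numpy, scipy, OpenCV 4.12 (cv2) and the standard library are available. Lean on these libraries where they do the work, as an engineer would, in place of code of your own. Each camera call takes 0.05 s, during which the arm holds its last target. There are 200 camera calls.

## Working session

There is one attempt and no reset: what is moved stays moved. The work goes in short steps, Python scripts to look and compute and a shell command to move; the robot and the scene stay as the last step left them, time stands still between calls to the robot, and variables do not carry over. Pictures are saved under pics/ and viewed, at most 14 in all, crops included, and the job is handed in when it is done.

```bash
ls; mkdir -p pics; python3 - <<'E'
from bench import get_state, imaging, robot
import cv2,numpy as np
s=get_state();print(s)
for n in("side","top"):
    p,d=imaging.capture(n);np.savez(f"pics/{n}0.npz",p=p,d=d);cv2.imwrite(f"pics/{n}0.png",cv2.resize(p[:,:,::-1],(800,600)))
    print(n,imaging.camera_model(n))
E
```

```text
pics
{'time': 0.0, 'joint_positions': array([-1.46129277e+00,  1.81540434e-01,  1.60798865e+00,  8.66654007e-07,
        1.35380692e+00, -2.06269701e-01]), 'dq': array([-0.00010107, -0.00037612, -0.0008398 ,  0.00134646,  0.00033321,
       -0.00026527]), 'joint_torque': array([ 1.95230830e-03, -4.33869696e+01, -3.41837382e+01,  7.03386404e-02,
        3.84438818e-02, -1.47408346e-04]), 'eef_pos': array([ 0.17854537, -0.54605668,  0.25981981]), 'orientation': array([-3.10079726e+00, -4.93683174e-01, -1.33696202e-04]), 'ft_force': array([-0.11140386, -0.20381177, -0.04528287]), 'torque': array([ 0.02254417,  0.03941553, -0.02172939]), 'gripper_force': 0.0, 'width': 0.9974410936359751}
side {'fx': 395.6105417408999, 'fy': 395.6105417408999, 'cx': 256.54188292522997, 'cy': 188.06976029716193, 'rvec': array([ 2.17005706, -0.29353534,  0.18071695]), 'tvec': array([-0.56041439,  0.08327542,  0.81009252])}
top {'fx': 433.6951660681365, 'fy': 433.6951660681365, 'cx': 254.9437766551353, 'cy': 189.00120870515468, 'rvec': array([ 2.16486177, -2.16511435,  0.1257566 ]), 'tvec': array([-0.0737383 ,  0.56000619,  0.96717398])}
```

View pics/side0.png

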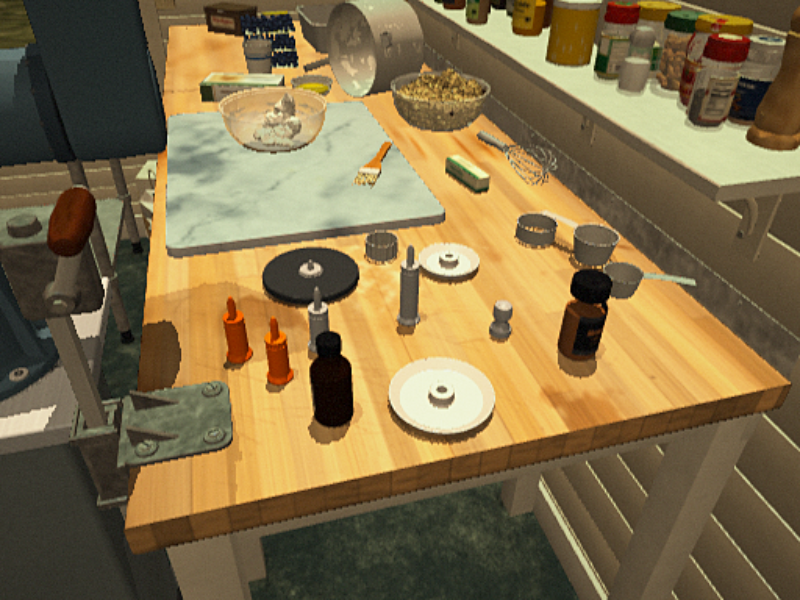

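View pics/top0.png

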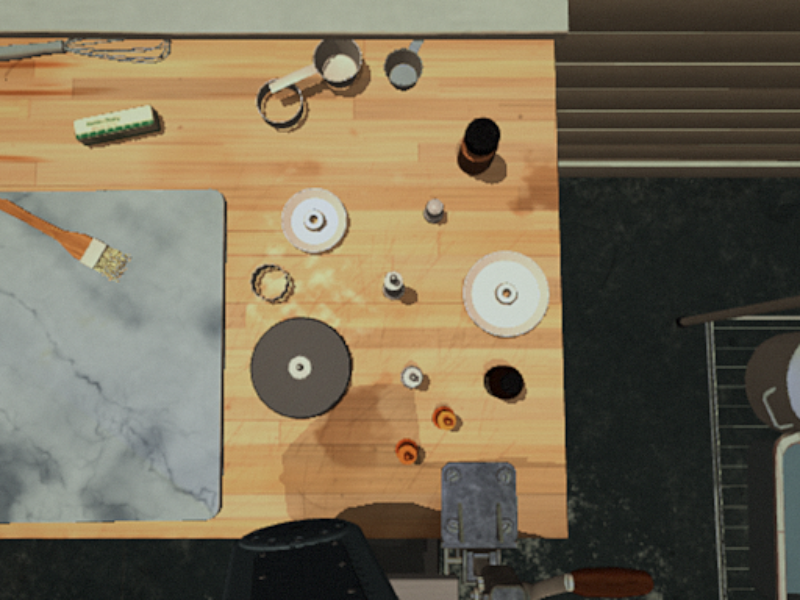

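The top view shows the base at (300,367), long column (393,287), short column (412,377), large plate (507,293), small plate (314,219), finial (433,211) and ring (272,284), all in 800-px scale. The orange columns are decoys. Next I'll enlarge both views and measure.

```bash
cat > h.py <<'E'
import numpy as np,cv2
from scipy.spatial.transform import Rotation as R
from bench import get_state, imaging
def cam(n):
    c=imaging.camera_model(n);M=R.from_rotvec(c['rvec']).as_matrix();return c,M,np.array(c['tvec'])
def ray(n,u,v):
    c,M,t=cam(n);d=M.T@np.array([(u-c['cx'])/c['fx'],(v-c['cy'])/c['fy'],1.]);return -M.T@t,d
def plane(n,u,v,z):
    o,d=ray(n,u,v);return o+d*(z-o[2])/d[2]
def tri(a,b):   # pixel in top, pixel in side
    (o1,d1),(o2,d2)=ray('top',*a),ray('side',*b)
    d1/=np.linalg.norm(d1);d2/=np.linalg.norm(d2)
    s=np.linalg.lstsq(np.c_[d1,-d2],o2-o1,rcond=None)[0]
    p,q=o1+d1*s[0],o2+d2*s[1];return (p+q)/2,np.linalg.norm(p-q)
def proj(n,P):
    c,M,t=cam(n);q=np.atleast_2d(P)@M.T+t;return np.c_[q[:,0]/q[:,2]*c['fx']+c['cx'],q[:,1]/q[:,2]*c['fy']+c['cy']]
def cloud(n,d):
    c,M,t=cam(n);v,u=np.indices(d.shape);q=np.stack([(u-c['cx'])/c['fx']*d,(v-c['cy'])/c['fy']*d,d],-1)
    P=(q-t)@M;P[d<=0]=np.nan;return P
def load(n,k):
    f=np.load(f'pics/{n}{k}.npz');return f['p'],f['d']
def snap(k,names=('side','top')):
    for n in names:
        p,d=imaging.capture(n);np.savez(f'pics/{n}{k}.npz',p=p,d=d)
def crop(n,k,x0,y0,x1,y1,s):
    p,_=load(n,k);cv2.imwrite(f'pics/{n}{k}_{x0}_{y0}.png',cv2.resize(p[y0:y1,x0:x1,::-1],None,fx=s,fy=s,interpolation=cv2.INTER_CUBIC))
E
python3 - <<'E'
from h import *
crop('top',0,155,110,355,300,3);crop('side',0,140,150,340,285,4)
p,d=load('top',0);P=cloud('top',d)
print(np.nanmedian(P[160:175,215:235,2]))
for n,(u,v) in dict(base=(300,367),long=(393,287),short=(412,377),large=(507,293),small=(314,219),fin=(433,211),ring=(272,284),van=(504,382),jar=(481,140),o1=(445,418),o2=(406,452)).items():
    u=int(u*.64);v=int(v*.64);print(n,P[v,u].round(4),'zmax',np.nanmax(P[v-8:v+9,u-8:u+9,2]).round(4),'side px',proj('side',P[v,u]).round(1))
E
```

```text
0.00017578030189156708
base [0.457  0.0698 0.0292] zmax 0.0354 side px [[198.6 169.6]]
long [ 0.5657 -0.0651  0.0965] zmax 0.1267 side px [[258.  169.2]]
short [ 0.4415 -0.0908  0.0916] zmax 0.0961 side px [[201.9 186.1]]
large [ 0.5682 -0.238   0.0016] zmax 0.0251 side px [[283.3 257.9]]
small [0.6818 0.058  0.0022] zmax 0.0256 side px [[287.2 169.3]]
fin [ 0.6819 -0.1242  0.053 ] zmax 0.0554 side px [[317.6 193.7]]
ring [ 5.828e-01  1.188e-01 -2.000e-04] zmax 0.0326 side px [[243.9 163. ]]
van [ 0.4354 -0.2128  0.1164] zmax 0.1215 side px [[209.5 214.1]]
jar [ 0.7673 -0.1859  0.1188] zmax 0.1224 side px [[373.8 178.1]]
o1 [ 0.385  -0.137   0.0654] zmax 0.0953 side px [[177.4 214.9]]
o2 [ 0.3381 -0.0824  0.0665] zmax 0.0969 side px [[150.3 201.5]]
```

View pics/top0_155_110.png

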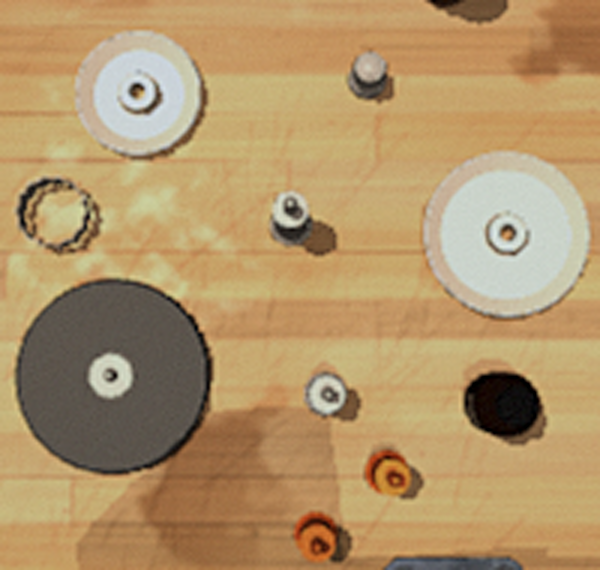

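View pics/side0_140_150.png

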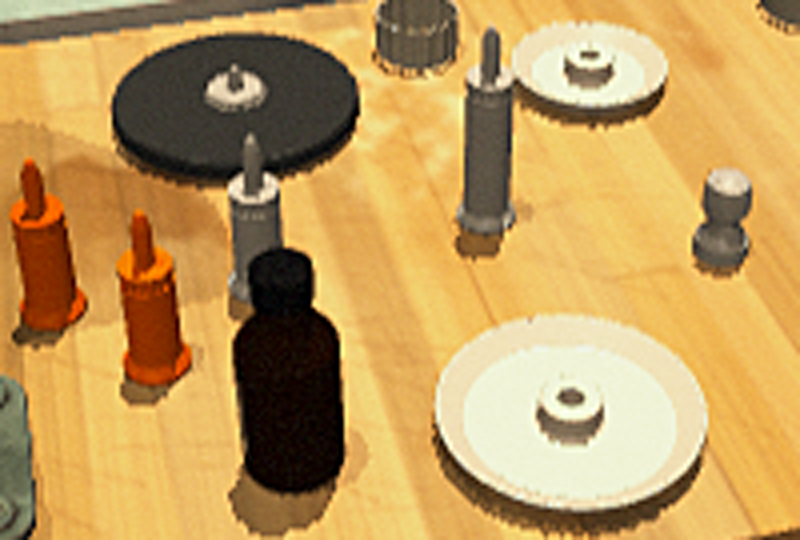

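The top crop shows the bores and pins clearly: small plate bore at (139,92), large plate (508,233), base pin (111,375), long-column pin (291,205) and short-column pin (330,395). The side crop confirms this: the long column is near (490,75) and the short one is partly behind the vanilla bottle. Next I'll work out the centres.

```bash
python3 - <<'E'
from h import *
O=dict(base=(.457,.070,.020,.025),long=(.563,-.065,.095,.016),short=(.44,-.09,.065,.016),large=(.568,-.238,.020,.019),small=(.68,.058,.020,.019),fin=(.68,-.124,.048,.018))
for n in('top','side'):
    p,d=load(n,0);P=cloud(n,d)
    print(n,'table z',np.nanmedian(P[:,:,2][(abs(P[...,0]-.5)<.03)&(abs(P[...,1]+.16)<.02)]))
    for k,(x,y,z,r) in O.items():
        m=(np.hypot(P[...,0]-x,P[...,1]-y)<r)&(abs(P[...,2]-z)<.006)
        if m.sum()<4: print(n,k,'few');continue
        vs,us=np.nonzero(m)
        zz=np.median(P[m][:,2])
        Q=np.array([plane(n,u,v,z)[:2] for u,v in zip(us,vs)],np.float32)
        (cx,cy),rad=cv2.minEnclosingCircle(Q*1000)
        print(n,k,m.sum(),'z',zz.round(4),'mean',Q.mean(0).round(4),'circ',round(cx,1),round(cy,1),round(rad,1),'spreadz',P[m][:,2].std().round(4))
# pins: tips: highest points
tip={}
for k,(x,y,z,r) in O.items():
    if k in('large','small'):continue
    for n in('top','side'):
        p,d=load(n,0);P=cloud(n,d)
        h=dict(base=.034,long=.125,short=.095,fin=.051)[k]
        m=(np.hypot(P[...,0]-x,P[...,1]-y)<.02)&(P[...,2]>h-.006)&(P[...,2]<h+.006)
        print(n,k,'tip',m.sum(),P[m].mean(0).round(4),np.argwhere(m).mean(0)[::-1].round(1))
# outlines by colour on rim plane
p,d=load('top',0);hsv=cv2.cvtColor(p,cv2.COLOR_RGB2HSV)
def outline(mask,z,x,y):
    u,v=proj('top',[x,y,z])[0]
    for c in cv2.findContours(mask.astype(np.uint8),cv2.RETR_EXTERNAL,cv2.CHAIN_APPROX_NONE)[0]:
        if len(c)>25 and cv2.pointPolygonTest(c,(float(u),float(v)),False)>=0:
            Q=np.array([plane('top',a,b,z)[:2] for a,b in c[:,0]],np.float32)*1000
            (e,ax,_)=cv2.fitEllipse(Q);print('outline',np.round(e,1),np.round(ax,1))
P=cloud('top',d)
outline(P[...,2]>.006,.016,.457,.07)
outline(hsv[...,1]<75,.015,.568,-.238);outline(hsv[...,1]<75,.015,.68,.058)
E
```

```text
top table z 0.0002998973365683403
top base 332 z 0.0183 mean [0.4569 0.0691] circ 456.9 69.3 24.9 spreadz 0.0025
top long 61 z 0.0954 mean [ 0.568  -0.0649] circ 570.2 -64.3 12.4 spreadz 0.0019
top short 96 z 0.0648 mean [ 0.44   -0.0918] circ 440.1 -92.0 12.9 spreadz 0.0019
top large 106 z 0.0195 mean [ 0.5647 -0.2339] circ 564.2 -233.3 15.1 spreadz 0.002
top small 104 z 0.0199 mean [0.676  0.0559] circ 675.7 55.9 15.0 spreadz 0.0023
top fin 85 z 0.0493 mean [ 0.6869 -0.1251] circ 687.0 -125.1 12.5 spreadz 0.0027
side table z 0.001338924328377444
side base 172 z 0.0192 mean [0.4562 0.0638] circ 456.5 65.5 24.9 spreadz 0.0022
side long 54 z 0.096 mean [ 0.5692 -0.0689] circ 568.5 -68.7 14.2 spreadz 0.0027
side short 87 z 0.0657 mean [ 0.4408 -0.096 ] circ 441.1 -95.7 16.3 spreadz 0.0022
side large 164 z 0.0204 mean [ 0.5651 -0.2374] circ 564.8 -237.1 17.5 spreadz 0.0022
side small 81 z 0.0199 mean [0.6771 0.0513] circ 677.6 51.4 19.6 spreadz 0.0024
side fin 67 z 0.0501 mean [ 0.6867 -0.1291] circ 689.1 -130.4 15.5 spreadz 0.0032
top base tip 11 [0.4545 0.0725 0.0318] [190.6 235.1]
side base tip 10 [0.4556 0.07   0.0315] [198.  168.8]
top long tip 11 [ 0.5725 -0.0656  0.123 ] [251.2 178.2]
side long tip 14 [ 0.5742 -0.0671  0.1222] [262.5 158.7]
top short tip 10 [ 0.44   -0.0918  0.0916] [263.5 241.7]
side short tip 14 [ 0.4418 -0.0939  0.0923] [202.3 186.6]
top fin tip 83 [ 0.6881 -0.1255  0.0498] [277.5 132.7]
side fin tip 65 [ 0.6877 -0.1309  0.0499] [321.2 196.2]
outline [454.2  72.4] [146.9 147.9]
outline [ 565.6 -234.5] [128.4 128.6]
outline [677.7  55. ] [98.3 98.9]
```

```bash
python3 - <<'E'
from h import *
print('cams',[ray(n,0,0)[0].round(3) for n in('top','side')])
for k,a,b in(('base',(190.6,235.1),(198,168.8)),('long',(251.2,178.2),(262.5,158.7)),('short',(263.5,241.7),(202.3,186.6)),('fin',(277.5,132.7),(321.2,196.2))):
    print(k,[np.round(x,4) for x in tri(a,b)])
# bores: dark spots in hub; flat tops by colour (bright) in side & top
for n in('top','side'):
    p,d=load(n,0);P=cloud(n,d)
    for k,x,y,z,rr in(('base',.4545,.0724,.02,.021),('long',.5715,-.065,.095,.018),('short',.44,-.092,.065,.017),('large',.5648,-.234,.02,.0175),('small',.6765,.0555,.02,.0175)):
        t=.002 if n=='side' else .004
        m=(np.hypot(P[...,0]-x,P[...,1]-y)<rr)&(P[...,2]>z-t)&(P[...,2]<z+.004)
        vs,us=np.nonzero(m);h=cv2.convexHull(np.c_[us,vs].astype(np.int32))[:,0]
        Q=np.array([plane(n,u,v,z)[:2] for u,v in h])*1000
        c,ax,_=cv2.fitEllipse(Q.astype(np.float32));print(n,k,np.round(c,1),np.round(ax,1),'z',np.median(P[m][:,2]).round(4))
E
```

```text
cams [array([ 0.448, -0.07 ,  1.024]), array([ 0.358, -0.742,  0.546])]
base [array([0.4552, 0.0728, 0.0298]), np.float64(0.0014)]
long [array([ 0.5736, -0.0659,  0.1215]), np.float64(0.0019)]
short [array([ 0.441 , -0.092 ,  0.0912]), np.float64(0.002)]
fin [array([ 0.6896, -0.126 ,  0.046 ]), np.float64(0.0014)]
top base [454.6  72.3] [39.2 41.9] z 0.0195
top long [572.8 -64.9] [25.1 25.6] z 0.0951
top short [440.  -91.9] [25.  25.7] z 0.0648
top large [ 564.4 -233.1] [29.4 29.8] z 0.0198
top small [675.9  55.6] [28.9 30. ] z 0.0199
side base [454.9  71.6] [34.9 40.3] z 0.0208
side long [574.5 -66.8] [25.8 27.7] z 0.0961
side short [441.8 -93.4] [25.8 29.7] z 0.0659
side large [ 565.3 -235.8] [29.5 33. ] z 0.0209
side small [678.2  54.5] [28.7 33.4] z 0.0207
```

```bash
cat > go.py <<'E'
import sys
from h import *
def go(x,y,z,a=None):
    s=get_state();Rm=R.from_rotvec(s['orientation']);M=Rm.as_matrix()
    off=M.T@(np.array([x,y,z])-s['eef_pos'])
    cur=np.degrees(np.arctan2(M[1,0],M[0,0]));a=cur if a is None else a
    c,n=np.cos(np.radians(a)),np.sin(np.radians(a))
    T=R.from_matrix(M.T@np.array([[c,n,0],[n,-c,0],[0,0,-1]])).as_rotvec(degrees=True)
    print('t',round(s['time'],2),'pos',s['eef_pos'].round(4),'yaw',cur.round(1),'F',s['ft_force'].round(1),'w',round(s['width']*88.1,1),'| off',off.round(4),'turn',T.round(2))
v=[float(q) for q in sys.argv[1:]];go(*v)
E
python3 go.py .5735 -.0655 .20 45
```

```text
t 0.1 pos [ 0.1785 -0.5461  0.2599] yaw 18.1 F [1.3 0.3 0.8] w 88.2 | off [ 0.5247 -0.3341  0.0606] turn [ -0.08  -0.04 -26.91]
```

```bash
python3 -m creep '{"offset":[[0.05,-0.03,0],[0.1,-0.06,0],[0.15,-0.095,0],[0.2,-0.127,0],[0.25,-0.16,0]],"turn":[[0,0,-5],[0,0,-10],[0,0,-15],[0,0,-21],[0,0,-27]],"hand":[0.06,0.06,0.06,0.06,0.06]}'; python3 go.py .5735 -.0655 .20 45
```

```text
time: 0.72
eef_pos: [0.3675, -0.3155, 0.2611]
orientation: [2.899, 1.208, 0.0]
ft_force: [1.0, -0.4, -0.0]
width: 0.683
gripper_force: 0.0
t 0.72 pos [ 0.3675 -0.3155  0.2611] yaw 45.3 F [ 1.  -0.4 -0. ] w 60.2 | off [ 0.3226 -0.0297  0.061 ] turn [0.06 0.01 0.26]
```

```bash
python3 -m creep '{"offset":[[0.06,-0.006,0],[0.12,-0.012,0],[0.18,-0.018,0.02],[0.24,-0.024,0.04],[0.29,-0.028,0.05]],"turn":[[0,0,0],[0,0,0],[0,0,0],[0,0,0],[0,0,0]],"hand":[0.06,0.06,0.06,0.06,0.06]}'; python3 go.py .5735 -.0655 .18 45;python3 -m creep '{"offset":[[0.02,-0.001,0],[0.0326,-0.0017,0.01],[0.0326,-0.0017,0.011],[0.0326,-0.0017,0.011],[0.0326,-0.0017,0.011]],"turn":[[0,0,0],[0,0,0],[0,0,0],[0,0,0],[0,0,0]],"hand":[0.06,0.06,0.06,0.06,0.06]}'; python3 go.py .5735 -.0655 .092 45
```

```text
time: 1.35
eef_pos: [0.5518, -0.0894, 0.2092]
orientation: [-2.9, -1.205, 0.002]
ft_force: [0.6, -0.5, 0.1]
width: 0.681
gripper_force: 0.0
t 1.35 pos [ 0.5518 -0.0894  0.2092] yaw 45.1 F [ 0.6 -0.5  0.1] w 60.0 | off [ 0.0323 -0.0014  0.0292] turn [-0.1   0.04  0.14]
time: 1.98
eef_pos: [0.573, -0.0685, 0.2002]
orientation: [2.902, 1.202, 0.001]
ft_force: [0.5, -0.9, 0.2]
width: 0.681
gripper_force: 0.0
t 1.98 pos [ 0.573  -0.0685  0.2002] yaw 45.0 F [ 0.5 -0.9  0.2] w 60.0 | off [ 0.0025 -0.0018  0.1082] turn [ 0.03 -0.01  0.01]
```

```bash
python3 -m creep '{"offset":[[0.0025,-0.0018,0.04],[0.0025,-0.0018,0.08],[0.0025,-0.0018,0.1],[0.0025,-0.0018,0.108],[0.0025,-0.0018,0.108]],"turn":[[0,0,0],[0,0,0],[0,0,0],[0,0,0],[0,0,0]],"hand":[0.06,0.06,0.06,0.06,0.06]}'; python3 go.py .5735 -.0655 .092 45
```

```text
time: 2.6
eef_pos: [0.5738, -0.0648, 0.092]
orientation: [2.902, 1.204, 0.0]
ft_force: [-0.0, -0.1, 0.2]
width: 0.678
gripper_force: 0.0
t 2.6 pos [ 0.5738 -0.0648  0.092 ] yaw 45.1 F [-0.  -0.1  0.2] w 59.8 | off [-0.0007  0.0003 -0.    ] turn [0.   0.   0.06]
```

```bash
python3 -m creep '{"offset":[[0,0,0],[0,0,0],[0,0,0],[0,0,0],[0,0,0]],"turn":[[0,0,0],[0,0,0],[0,0,0],[0,0,0],[0,0,0]],"hand":[0.045,0.03,0.02,0.01,0.01]}'; python3 go.py .5735 -.0655 .172 45
```

```text
time: 3.22
eef_pos: [0.574, -0.0644, 0.092]
orientation: [2.901, 1.205, 0.001]
ft_force: [0.6, 0.4, 1.7]
width: 0.286
gripper_force: 30.0
t 3.23 pos [ 0.574  -0.0644  0.092 ] yaw 45.1 F [0.6 0.4 1.7] w 25.2 | off [-0.0011  0.0005 -0.08  ] turn [ 0.03 -0.01  0.1 ]
```

```bash
python3 -m creep '{"offset":[[0,0,-0.02],[0,0,-0.05],[0,0,-0.07],[0,0,-0.07],[0,0,-0.07]],"turn":[[0,0,0],[0,0,0],[0,0,0],[0,0,0],[0,0,0]],"hand":[0.01,0.01,0.01,0.01,0.01]}'; python3 go.py .4549 .0722 .16 45
```

```text
time: 3.85
eef_pos: [0.5733, -0.0642, 0.1614]
orientation: [-2.901, -1.204, 0.001]
ft_force: [0.1, 0.2, -2.1]
width: 0.284
gripper_force: 30.0
t 3.85 pos [ 0.5733 -0.0642  0.1614] yaw 45.1 F [ 0.1  0.2 -2.1] w 25.0 | off [ 0.013  -0.1801  0.0015] turn [-0.04  0.02  0.1 ]
```

```bash
python3 -m creep '{"offset":[[0.003,-0.04,0],[0.006,-0.09,0],[0.01,-0.14,0],[0.013,-0.17,0.001],[0.013,-0.18,0.001]],"turn":[[0,0,0],[0,0,0],[0,0,0],[0,0,0],[0,0,0]],"hand":[0.01,0.01,0.01,0.01,0.01]}';python3 -m creep '{"offset":[[0,0,0],[0,0,0],[0,0,0],[0,0,0],[0,0,0]],"turn":[[0,0,0],[0,0,0],[0,0,0],[0,0,0],[0,0,0]],"hand":[0.01,0.01,0.01,0.01,0.01]}'; python3 go.py .4549 .0722 .142 45; python3 -c "
from h import *
snap(1);crop('side',1,130,60,290,210,4)"
```

```text
time: 4.47
eef_pos: [0.4536, 0.0731, 0.1597]
orientation: [-2.899, -1.207, 0.003]
ft_force: [-0.1, -0.5, -1.9]
width: 0.286
gripper_force: 30.0
time: 5.1
eef_pos: [0.4556, 0.0717, 0.1607]
orientation: [-2.902, -1.204, 0.0]
ft_force: [0.0, -0.1, -1.6]
width: 0.285
gripper_force: 30.0
t 5.1 pos [0.4556 0.0717 0.1607] yaw 45.1 F [ 0.  -0.1 -1.6] w 25.1 | off [-0.0001 -0.0009  0.0187] turn [-0.    0.    0.07]
```

View pics/side1_130_60.png

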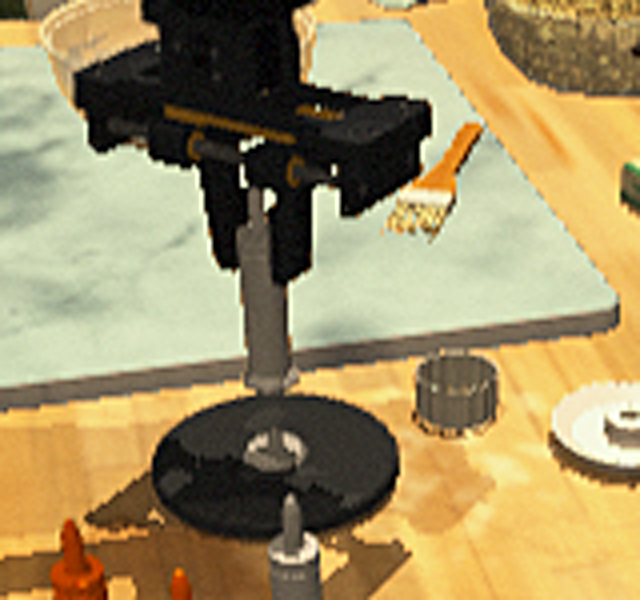

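The side view shows the column held over the pin: the foot is at about (272,378) and the pin at about (272,435) in the crop. I'll check the alignment numerically before lowering.

```bash
cat > axis.py <<'E'
# horizontal pixel mid of the column vs prediction in side view: axis.py k x y z0 z1 rad
import sys
from h import *
k=sys.argv[1];x,y,z0,z1,r=map(float,sys.argv[2:7])
p,d=load('side',k);P=cloud('side',d)
o=ray('side',0,0)[0][:2];w=np.array([x,y])-o;w/=np.linalg.norm(w);n=np.array([w[1],-w[0]])
for z in np.arange(z0,z1+1e-9,(z1-z0)/5):
    m=(np.hypot(P[...,0]-x,P[...,1]-y)<r)&(abs(P[...,2]-z)<.004)
    if m.sum()<3: print('z',z.round(3),'none');continue
    Q=P[m][:,:2]-[x,y];l=Q@n;f=Q@w
    print('z',z.round(3),m.sum(),'lateral(right+) mm',((l.min()+l.max())*500).round(1),'width',((l.max()-l.min())*1000).round(1),'near face depth',(np.percentile(f,5)*1000).round(1))
print('right dir',n.round(2),'away dir',w.round(2))
E
python3 axis.py 1 .4556 .0717 .072 .13 .024
echo pin; python3 axis.py 1 .4549 .0722 .024 .034 .012; echo pin0; python3 axis.py 0 .4549 .0722 .024 .034 .012; echo longcol before; python3 axis.py 0 .5735 -.0655 .015 .09 .024
```

```text
z 0.072 41 lateral(right+) mm 0.6 width 32.6 near face depth -18.4
z 0.084 32 lateral(right+) mm 1.0 width 23.3 near face depth -14.9
z 0.095 37 lateral(right+) mm 0.8 width 25.7 near face depth -14.2
z 0.107 33 lateral(right+) mm 0.4 width 23.2 near face depth -14.6
z 0.118 35 lateral(right+) mm 1.1 width 23.0 near face depth -14.4
z 0.13 39 lateral(right+) mm 0.7 width 25.0 near face depth -15.4
right dir [ 0.99 -0.12] away dir [0.12 0.99]
pin
z 0.024 34 lateral(right+) mm -0.7 width 21.8 near face depth -8.7
z 0.026 15 lateral(right+) mm 0.4 width 14.7 near face depth -6.7
z 0.028 10 lateral(right+) mm 1.8 width 7.4 near face depth -4.1
z 0.03 10 lateral(right+) mm 0.8 width 5.3 near face depth -4.1
z 0.032 8 lateral(right+) mm 0.9 width 5.1 near face depth -3.3
z 0.034 7 lateral(right+) mm 1.0 width 4.9 near face depth -2.8
right dir [ 0.99 -0.12] away dir [0.12 0.99]
pin0
z 0.024 36 lateral(right+) mm -0.7 width 22.2 near face depth -8.8
z 0.026 16 lateral(right+) mm -0.5 width 21.8 near face depth -7.0
z 0.028 11 lateral(right+) mm 1.8 width 7.3 near face depth -4.1
z 0.03 12 lateral(right+) mm 1.8 width 7.3 near face depth -4.0
z 0.032 10 lateral(right+) mm 0.9 width 5.1 near face depth -3.8
z 0.034 7 lateral(right+) mm 1.0 width 4.9 near face depth -3.7
right dir [ 0.99 -0.12] away dir [0.12 0.99]
longcol before
z 0.015 33 lateral(right+) mm 1.0 width 22.4 near face depth -13.3
z 0.03 34 lateral(right+) mm 1.7 width 24.3 near face depth -13.8
z 0.045 37 lateral(right+) mm 1.3 width 24.2 near face depth -13.0
z 0.06 35 lateral(right+) mm 0.8 width 24.0 near face depth -13.2
z 0.075 35 lateral(right+) mm 0.4 width 23.8 near face depth -13.1
z 0.09 39 lateral(right+) mm 1.0 width 25.6 near face depth -12.8
right dir [ 0.95 -0.3 ] away dir [0.3  0.95]
```

Upright, and about 1 mm off. I'll correct that and lower.

```bash
python3 go.py .4551 .0727 .122 45; python3 -m creep '{"offset":[[0.0003,-0.001,0],[0.0003,-0.001,0.01],[0.0003,-0.001,0.02],[0.0003,-0.001,0.03],[0.0003,-0.001,0.035]],"turn":[[0,0,0],[0,0,0],[0,0,0],[0,0,0],[0,0,0]],"hand":[0.01,0.01,0.01,0.01,0.01]}';python3 go.py .4551 .0727 .112 45
```

```text
t 5.2 pos [0.4555 0.0718 0.1607] yaw 45.1 F [ 0.5 -0.  -0.8] w 24.7 | off [ 0.0004 -0.0009  0.0387] turn [-0.    0.    0.08]
time: 5.82
eef_pos: [0.4544, 0.0729, 0.1246]
orientation: [-2.901, -1.204, 0.002]
ft_force: [0.1, -0.3, -1.3]
width: 0.286
gripper_force: 30.0
t 5.83 pos [0.4544 0.0729 0.1246] yaw 45.1 F [ 0.1 -0.3 -1.3] w 25.2 | off [0.0004 0.0007 0.0126] turn [-0.07  0.06  0.09]
```

```bash
python3 -m creep '{"offset":[[0.0004,0.0005,0.002],[0.0004,0.0005,0.004],[0.0004,0.0005,0.006],[0.0004,0.0005,0.008],[0.0004,0.0005,0.01]],"turn":[[0,0,0],[0,0,0],[0,0,0],[0,0,0],[0,0,0]],"hand":[0.01,0.01,0.01,0.01,0.01]}';python3 go.py .4551 .0727 .112 45
```

```text
time: 6.45
eef_pos: [0.4556, 0.0728, 0.1157]
orientation: [2.901, 1.205, 0.0]
ft_force: [0.7, 0.0, -1.4]
width: 0.286
gripper_force: 30.0
t 6.45 pos [0.4556 0.0728 0.1157] yaw 45.1 F [ 0.7  0.  -1.4] w 25.2 | off [-0.0004 -0.0003  0.0037] turn [ 0.01 -0.01  0.09]
```

```bash
python3 -m creep '{"offset":[[0,0,0.0005],[0,0,0.001],[0,0,0.0015],[0,0,0.002],[0,0,0.002]],"turn":[[0,0,0],[0,0,0],[0,0,0],[0,0,0],[0,0,0]],"hand":[0.01,0.01,0.01,0.01,0.01]}';python3 go.py .4551 .0727 .112 45
```

```text
time: 7.08
eef_pos: [0.4555, 0.0728, 0.1137]
orientation: [-2.901, -1.205, 0.0]
ft_force: [-0.2, 0.3, -1.2]
width: 0.286
gripper_force: 30.0
t 7.08 pos [0.4555 0.0728 0.1137] yaw 45.1 F [-0.2  0.3 -1.2] w 25.2 | off [-0.0004 -0.0003  0.0017] turn [-0.    0.    0.09]
```

```bash
python3 -m creep '{"offset":[[0,0,0.0005],[0,0,0.001],[0,0,0.0015],[0,0,0.002],[0,0,0.002]],"turn":[[0,0,0],[0,0,0],[0,0,0],[0,0,0],[0,0,0]],"hand":[0.01,0.01,0.01,0.01,0.01]}';python3 go.py .4551 .0727 .112 45
```

```text
time: 7.7
eef_pos: [0.4558, 0.0728, 0.1121]
orientation: [2.901, 1.205, 0.001]
ft_force: [0.1, 1.1, 3.7]
width: 0.284
gripper_force: 30.0
t 7.7 pos [0.4558 0.0728 0.1121] yaw 45.1 F [0.1 1.1 3.7] w 25.0 | off [-0.0006 -0.0004  0.0001] turn [ 0.01 -0.02  0.09]
```

Seated, with contact at the expected height. Now I'll release, lift and go to the large plate.

```bash
python3 -m creep '{"offset":[[0,0,0],[0,0,0],[0,0,0],[0,0,-0.02],[0,0,-0.07]],"turn":[[0,0,0],[0,0,0],[0,0,0],[0,0,0],[0,0,0]],"hand":[0.03,0.045,0.045,0.045,0.045]}';python3 -m creep '{"offset":[[0,0,-0.04],[0,0.03,-0.06],[0,0.08,-0.06],[0,0.14,-0.06],[0,0.2,-0.06]],"turn":[[0,0,0],[0,0,5],[0,0,10],[0,0,16],[0,0,24]],"hand":[0.045,0.045,0.045,0.045,0.045]}';python3 go.py .565 -.234 .12 18; python3 -c "
from h import *
snap(2)";python3 axis.py 2 .4556 .0727 .03 .11 .024;  python3 axis.py 2 .4556 .0727 .12 .145 .012
```

```text
time: 8.32
eef_pos: [0.4536, 0.0729, 0.1803]
orientation: [-2.899, -1.203, 0.008]
ft_force: [0.6, 0.0, -0.1]
width: 0.511
gripper_force: 0.0
time: 8.95
eef_pos: [0.5984, -0.0697, 0.2417]
orientation: [3.09, 0.569, 0.001]
ft_force: [0.8, -0.3, -0.0]
width: 0.511
gripper_force: 0.0
t 8.95 pos [ 0.5984 -0.0697  0.2417] yaw 20.9 F [ 0.8 -0.3 -0. ] w 45.0 | off [-0.0898  0.1417  0.1217] turn [ 0.   -0.02  2.87]
z 0.03 49 lateral(right+) mm 1.0 width 31.1 near face depth -15.1
z 0.046 33 lateral(right+) mm 1.2 width 24.3 near face depth -14.3
z 0.062 32 lateral(right+) mm -0.2 width 23.5 near face depth -14.7
z 0.078 32 lateral(right+) mm 0.8 width 23.4 near face depth -14.1
z 0.094 39 lateral(right+) mm 0.9 width 25.5 near face depth -15.6
z 0.11 33 lateral(right+) mm 1.0 width 23.4 near face depth -14.6
right dir [ 0.99 -0.12] away dir [0.12 0.99]
z 0.12 30 lateral(right+) mm 0.3 width 20.5 near face depth -8.0
z 0.125 12 lateral(right+) mm 0.6 width 7.1 near face depth -6.7
z 0.13 13 lateral(right+) mm 0.9 width 7.2 near face depth -7.0
z 0.135 15 lateral(right+) mm 0.5 width 9.1 near face depth -7.1
z 0.14 15 lateral(right+) mm 0.5 width 9.1 near face depth -6.8
z 0.145 7 lateral(right+) mm 0.8 width 4.6 near face depth -2.4
right dir [ 0.99 -0.12] away dir [0.12 0.99]
```

```bash
python3 -m creep '{"offset":[[-0.03,0.045,0.02],[-0.06,0.095,0.05],[-0.09,0.142,0.08],[-0.09,0.142,0.12],[-0.09,0.142,0.13]],"turn":[[0,0,1],[0,0,2.9],[0,0,2.9],[0,0,2.9],[0,0,2.9]],"hand":[0.045,0.045,0.045,0.045,0.045]}';python3 go.py .565 -.234 .05 18;python3 -m creep '{"offset":[[0,0,0.01],[0,0,0.02],[0,0,0.03],[0,0,0.03],[0,0,0.03]],"turn":[[0,0,0],[0,0,0],[0,0,0],[0,0,0],[0,0,0]],"hand":[0.045,0.045,0.045,0.045,0.045]}';python3 go.py .565 -.234 .03 18
```

```text
time: 9.68
eef_pos: [0.5619, -0.2322, 0.1086]
orientation: [-3.098, -0.495, 0.007]
ft_force: [0.3, 0.0, 0.0]
width: 0.511
gripper_force: 0.0
t 9.68 pos [ 0.5619 -0.2322  0.1086] yaw 18.2 F [0.3 0.  0. ] w 45.0 | off [0.0026 0.0029 0.0586] turn [-0.29  0.21  0.16]
time: 10.3
eef_pos: [0.5647, -0.2333, 0.0821]
orientation: [3.102, 0.497, 0.001]
ft_force: [-0.0, 0.6, 0.4]
width: 0.512
gripper_force: 0.0
t 10.3 pos [ 0.5647 -0.2333  0.0821] yaw 18.2 F [-0.   0.6  0.4] w 45.1 | off [0.0001 0.0007 0.0521] turn [ 0.03 -0.02  0.21]
```

```bash
python3 -m creep '{"offset":[[0,0.0007,0.02],[0,0.0007,0.035],[0,0.0007,0.045],[0,0.0007,0.05],[0,0.0007,0.051]],"turn":[[0,0,0],[0,0,0],[0,0,0],[0,0,0],[0,0,0]],"hand":[0.045,0.045,0.045,0.045,0.045]}';python3 go.py .565 -.234 .031 18;python3 -m creep '{"offset":[[0,0,0],[0,0,0],[0,0,0],[0,0,0],[0,0,0]],"turn":[[0,0,0],[0,0,0],[0,0,0],[0,0,0],[0,0,0]],"hand":[0.038,0.032,0.026,0.02,0.02]}'; python3 go.py .565 -.234 .13 18
```

```text
time: 10.92
eef_pos: [0.5644, -0.2339, 0.0303]
orientation: [-3.102, -0.497, 0.001]
ft_force: [0.2, -0.8, -0.7]
width: 0.509
gripper_force: 0.0
t 10.93 pos [ 0.5644 -0.2339  0.0303] yaw 18.2 F [ 0.2 -0.8 -0.7] w 44.9 | off [ 0.0005  0.0003 -0.0007] turn [-0.03  0.02  0.19]
time: 11.55
eef_pos: [0.5649, -0.2342, 0.0312]
orientation: [3.101, 0.497, 0.001]
ft_force: [0.7, -0.7, 1.9]
width: 0.331
gripper_force: 30.0
t 11.55 pos [ 0.5649 -0.2342  0.0312] yaw 18.2 F [ 0.7 -0.7  1.9] w 29.2 | off [ 0.0002 -0.0001 -0.0988] turn [ 0.05 -0.03  0.2 ]
```

```bash
python3 -m creep '{"offset":[[0,0,-0.02],[0,0,-0.06],[0,0,-0.11],[0,0,-0.16],[0,0,-0.19]],"turn":[[0,0,0],[0,0,0],[0,0,0],[0,0,0],[0,0,0]],"hand":[0.02,0.02,0.02,0.02,0.02]}'; python3 go.py .4555 .0727 .215 18
```

```text
time: 12.18
eef_pos: [0.5651, -0.2342, 0.2249]
orientation: [3.1, 0.496, 0.004]
ft_force: [0.6, -0.1, -2.4]
width: 0.332
gripper_force: 30.0
t 12.18 pos [ 0.5651 -0.2342  0.2249] yaw 18.2 F [ 0.6 -0.1 -2.4] w 29.3 | off [-0.0083 -0.3258  0.0089] turn [ 0.17 -0.14  0.2 ]
```

```bash
python3 -m creep '{"offset":[[-0.001,-0.04,0],[-0.003,-0.1,0],[-0.005,-0.16,0],[-0.007,-0.22,0],[-0.0083,-0.27,0]],"turn":[[0,0,0],[0,0,0],[0,0,0],[0,0,0],[0,0,0]],"hand":[0.02,0.02,0.02,0.02,0.02]}'; python3 go.py .4555 .0727 .205 18;python3 -m creep '{"offset":[[0,-0.025,0],[0,-0.045,0],[0,-0.055,0],[0,-0.056,0.005],[0,-0.056,0.005]],"turn":[[0,0,0],[0,0,0],[0,0,0],[0,0,0],[0,0,0]],"hand":[0.02,0.02,0.02,0.02,0.02]}'; python3 go.py .4555 .0727 .205 18; python3 -m creep '{"offset":[[0,0,0],[0,0,0],[0,0,0],[0,0,0],[0,0,0]],"turn":[[0,0,0],[0,0,0],[0,0,0],[0,0,0],[0,0,0]],"hand":[0.02,0.02,0.02,0.02,0.02]}'; python3 go.py .4555 .0727 .180 18; python3 -c "
from h import *
snap(3);crop('side',3,130,30,290,180,4)"
```

```text
time: 12.8
eef_pos: [0.471, 0.0219, 0.2215]
orientation: [-3.102, -0.497, -0.001]
ft_force: [1.6, 0.5, -2.3]
width: 0.327
gripper_force: 30.0
t 12.8 pos [0.471  0.0219 0.2215] yaw 18.2 F [ 1.6  0.5 -2.3] w 28.8 | off [ 0.0012 -0.053   0.0165] turn [-0.   -0.03  0.21]
time: 13.42
eef_pos: [0.4547, 0.0727, 0.2153]
orientation: [-3.102, -0.496, 0.002]
ft_force: [0.2, 0.1, -2.0]
width: 0.326
gripper_force: 30.0
t 13.43 pos [0.4547 0.0727 0.2153] yaw 18.2 F [ 0.2  0.1 -2. ] w 28.7 | off [0.0008 0.0002 0.0103] turn [-0.01  0.05  0.17]
time: 14.05
eef_pos: [0.4549, 0.0731, 0.2157]
orientation: [-3.102, -0.497, -0.0]
ft_force: [0.4, -0.4, -1.1]
width: 0.33
gripper_force: 30.0
t 14.05 pos [0.4549 0.0731 0.2157] yaw 18.2 F [ 0.4 -0.4 -1.1] w 29.1 | off [0.0004 0.0006 0.0357] turn [ 0.   -0.    0.19]
```

View pics/side3_130_30.png

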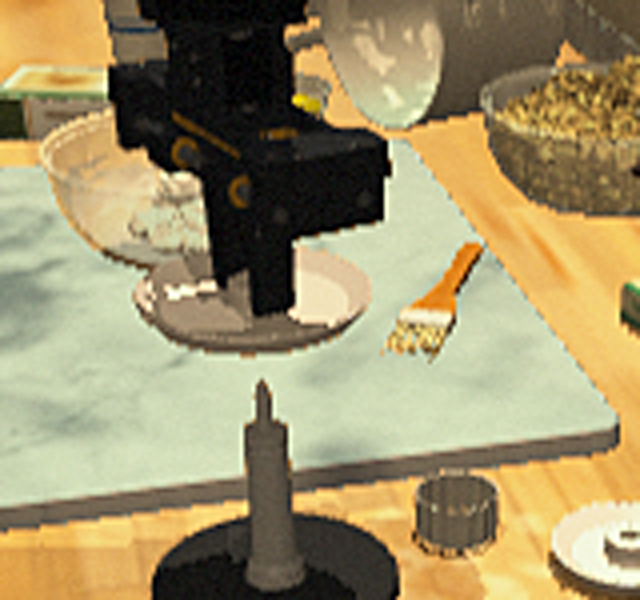

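The side view shows the plate level, with its rim ellipse centred near (253,300), above the pin tip at (262,382). I'll measure the rim centre against the pin.

```bash
cat > rim.py <<'E'
# rim.py k x y rimz R : plate centre and tilt from rim points of both views
import sys
from h import *
from scipy.optimize import least_squares
k=sys.argv[1];x,y,z,Rr=map(float,sys.argv[2:6])
for n in('top','side'):
    p,d=load(n,k);P=cloud(n,d);hsv=cv2.cvtColor(p,cv2.COLOR_RGB2HSV)
    q=np.hypot(P[...,0]-x,P[...,1]-y)
    m=(q<Rr+.006)&(q>Rr-.018)&(abs(P[...,2]-z+.004)<.010)&(hsv[...,2]>90)
    Q=P[m]
    # outer edge: the outermost point in each azimuth bin
    a=np.degrees(np.arctan2(Q[:,1]-y,Q[:,0]-x)).astype(int)//6;r=np.hypot(Q[:,0]-x,Q[:,1]-y)
    E=np.array([Q[a==b][np.argmax(r[a==b])] for b in np.unique(a)])
    E=E[np.hypot(E[:,0]-x,E[:,1]-y)>Rr-.006]
    s=least_squares(lambda c:np.hypot(E[:,0]-c[0],E[:,1]-c[1])-Rr+.0008,[x,y],loss='soft_l1',f_scale=.001)
    pl=np.linalg.lstsq(np.c_[E[:,:2]-s.x,np.ones(len(E))],E[:,2],rcond=None)[0]
    print(n,len(E),'centre',s.x.round(4),'rim z',pl[2].round(4),'slope deg',np.degrees(pl[:2]).round(2))
E
python3 rim.py 0 .565 -.234 .015 .065; python3 rim.py 3 .4555 .0727 .1995 .065
```

```text
top 60 centre [ 0.5642 -0.2332] rim z 0.0038 slope deg [ 0.79 -0.6 ]
side 60 centre [ 0.5647 -0.2375] rim z 0.007 slope deg [3.08 6.11]
top 17 centre [0.455  0.0737] rim z 0.1998 slope deg [-0.6   0.16]
side 52 centre [0.4561 0.0722] rim z 0.2001 slope deg [-0.19  0.17]
```

```bash
python3 go.py .4552 .0723 .177 18; python3 -m creep '{"offset":[[0,0.0008,0.005],[0,0.0008,0.015],[0,0.0008,0.025],[0,0.0008,0.033],[0,0.0008,0.037]],"turn":[[0,0,0],[0,0,0],[0,0,0],[0,0,0],[0,0,0]],"hand":[0.02,0.02,0.02,0.02,0.02]}'; python3 go.py .4552 .0723 .147 18;python3 -m creep '{"offset":[[0,0,0.003],[0,0,0.006],[0,0,0.009],[0,0,0.012],[0,0,0.014]],"turn":[[0,0,0],[0,0,0],[0,0,0],[0,0,0],[0,0,0]],"hand":[0.02,0.02,0.02,0.02,0.02]}'; python3 go.py .4552 .0723 .147 18
```

```text
t 14.15 pos [0.4549 0.0732 0.2158] yaw 18.2 F [ 1.1 -0.1 -1.4] w 28.9 | off [-0.      0.0009  0.0388] turn [ 0.   -0.    0.19]
time: 14.78
eef_pos: [0.4548, 0.0724, 0.1778]
orientation: [-3.102, -0.497, 0.002]
ft_force: [0.8, 0.7, -2.0]
width: 0.327
gripper_force: 30.0
t 14.78 pos [0.4548 0.0724 0.1778] yaw 18.2 F [ 0.8  0.7 -2. ] w 28.9 | off [0.0004 0.0003 0.0308] turn [-0.03  0.07  0.19]
time: 15.4
eef_pos: [0.4551, 0.0724, 0.1646]
orientation: [-3.102, -0.497, 0.0]
ft_force: [-0.7, 0.4, -1.4]
width: 0.329
gripper_force: 30.0
t 15.4 pos [0.4551 0.0724 0.1646] yaw 18.2 F [-0.7  0.4 -1.4] w 29.0 | off [0.     0.0001 0.0176] turn [-0.    0.    0.19]
```

```bash
python3 -m creep '{"offset":[[0,0,0.003],[0,0,0.006],[0,0,0.009],[0,0,0.012],[0,0,0.0145]],"turn":[[0,0,0],[0,0,0],[0,0,0],[0,0,0],[0,0,0]],"hand":[0.02,0.02,0.02,0.02,0.02]}'; python3 go.py .4552 .0723 .147 18;python3 -m creep '{"offset":[[0,0,0.0005],[0,0,0.001],[0,0,0.0015],[0,0,0.0018],[0,0,0.002]],"turn":[[0,0,0],[0,0,0],[0,0,0],[0,0,0],[0,0,0]],"hand":[0.02,0.02,0.02,0.02,0.02]}'; python3 go.py .4552 .0723 .146 18
```

```text
time: 16.02
eef_pos: [0.4551, 0.0724, 0.15]
orientation: [-3.102, -0.497, 0.0]
ft_force: [0.1, 0.2, -2.4]
width: 0.328
gripper_force: 30.0
t 16.02 pos [0.4551 0.0724 0.15  ] yaw 18.2 F [ 0.1  0.2 -2.4] w 28.9 | off [0.     0.0001 0.003 ] turn [-0.    0.01  0.19]
time: 16.65
eef_pos: [0.4551, 0.0724, 0.1482]
orientation: [-3.102, -0.497, -0.0]
ft_force: [0.2, 0.4, -2.4]
width: 0.33
gripper_force: 30.0
t 16.65 pos [0.4551 0.0724 0.1482] yaw 18.2 F [ 0.2  0.4 -2.4] w 29.1 | off [0.     0.0001 0.0022] turn [-0.  -0.   0.2]
```

```bash
python3 -m creep '{"offset":[[0,0,0.0004],[0,0,0.0008],[0,0,0.0012],[0,0,0.0016],[0,0,0.0016]],"turn":[[0,0,0],[0,0,0],[0,0,0],[0,0,0],[0,0,0]],"hand":[0.02,0.02,0.02,0.02,0.02]}'; python3 go.py .4552 .0723 .146 18
```

```text
time: 17.27
eef_pos: [0.4551, 0.0724, 0.1466]
orientation: [-3.102, -0.497, 0.0]
ft_force: [-1.1, 0.2, -1.9]
width: 0.323
gripper_force: 30.0
t 17.27 pos [0.4551 0.0724 0.1466] yaw 18.2 F [-1.1  0.2 -1.9] w 28.5 | off [0.0001 0.0001 0.0006] turn [-0.    0.01  0.19]
```

```bash
python3 -m creep '{"offset":[[0,0,0.0003],[0,0,0.0006],[0,0,0.0009],[0,0,0.001],[0,0,0.001]],"turn":[[0,0,0],[0,0,0],[0,0,0],[0,0,0],[0,0,0]],"hand":[0.02,0.02,0.02,0.02,0.02]}'; python3 go.py .4552 .0723 .146 18
```

```text
time: 17.9
eef_pos: [0.4552, 0.0724, 0.1457]
orientation: [3.102, 0.497, 0.0]
ft_force: [-0.7, -0.3, -1.1]
width: 0.331
gripper_force: 30.0
t 17.9 pos [0.4552 0.0724 0.1457] yaw 18.2 F [-0.7 -0.3 -1.1] w 29.2 | off [-0.0001  0.0001 -0.0003] turn [ 0.   -0.01  0.19]
```

```bash
python3 -m creep '{"offset":[[0,0,0.0003],[0,0,0.0006],[0,0,0.0009],[0,0,0.001],[0,0,0.001]],"turn":[[0,0,0],[0,0,0],[0,0,0],[0,0,0],[0,0,0]],"hand":[0.02,0.02,0.02,0.02,0.02]}'; python3 go.py .4552 .0723 .146 18
```

```text
time: 18.52
eef_pos: [0.456, 0.0724, 0.1455]
orientation: [3.102, 0.497, 0.003]
ft_force: [-0.6, 0.3, 5.2]
width: 0.33
gripper_force: 30.0
t 18.52 pos [0.456  0.0724 0.1455] yaw 18.2 F [-0.6  0.3  5.2] w 29.1 | off [-0.0008 -0.0002 -0.0005] turn [ 0.04 -0.1   0.19]
```

```bash
python3 -m creep '{"offset":[[0,0,0],[0,0,0],[0,0,0],[0,0,-0.015],[0,0,-0.06]],"turn":[[0,0,0],[0,0,0],[0,0,0],[0,0,0],[0,0,0]],"hand":[0.032,0.045,0.045,0.045,0.045]}'; python3 go.py .4408 -.0924 .22 60;
```

```text
time: 19.15
eef_pos: [0.4535, 0.0725, 0.204]
orientation: [-3.101, -0.496, 0.008]
ft_force: [0.9, -0.1, 0.1]
width: 0.51
gripper_force: 0.0
t 19.15 pos [0.4535 0.0725 0.204 ] yaw 18.2 F [ 0.9 -0.1  0.1] w 44.9 | off [-0.0636  0.1527 -0.016 ] turn [ -0.21   0.21 -41.81]
```

```bash
python3 -m creep '{"offset":[[-0.01,0.03,-0.016],[-0.025,0.07,-0.016],[-0.045,0.11,-0.016],[-0.06,0.145,-0.016],[-0.064,0.153,-0.016]],"turn":[[0,0,-8],[0,0,-17],[0,0,-26],[0,0,-35],[0,0,-42]],"hand":[0.045,0.045,0.045,0.045,0.045]}';python3 -m creep '{"offset":[[0,0,0.02],[0,0,0.04],[0,0,0.055],[0,0,0.055],[0,0,0.055]],"turn":[[0,0,0],[0,0,0],[0,0,0],[0,0,0],[0,0,0]],"hand":[0.045,0.045,0.045,0.045,0.045]}'; python3 go.py .4408 -.0924 .062 60; python3 -c "
from h import *
snap(4)
crop('side',4,100,50,260,200,4)"; python3 rim.py 4 .4555 .0727 .130 .065
```

```text
time: 19.77
eef_pos: [0.4422, -0.0952, 0.2218]
orientation: [2.715, 1.577, 0.001]
ft_force: [-0.2, -0.6, 0.4]
width: 0.507
gripper_force: 0.0
time: 20.4
eef_pos: [0.4426, -0.0931, 0.1664]
orientation: [2.717, 1.575, 0.001]
ft_force: [1.0, 0.3, -0.5]
width: 0.507
gripper_force: 0.0
t 20.4 pos [ 0.4426 -0.0931  0.1664] yaw 60.2 F [ 1.   0.3 -0.5] w 44.7 | off [-0.0003 -0.002   0.1044] turn [ 0.06 -0.    0.21]
top 60 centre [0.4552 0.0729] rim z 0.1289 slope deg [ 0.16 -0.25]
side 14 centre [0.4568 0.0709] rim z 0.1271 slope deg [-1.96 -3.05]
```

View pics/side4_100_50.png

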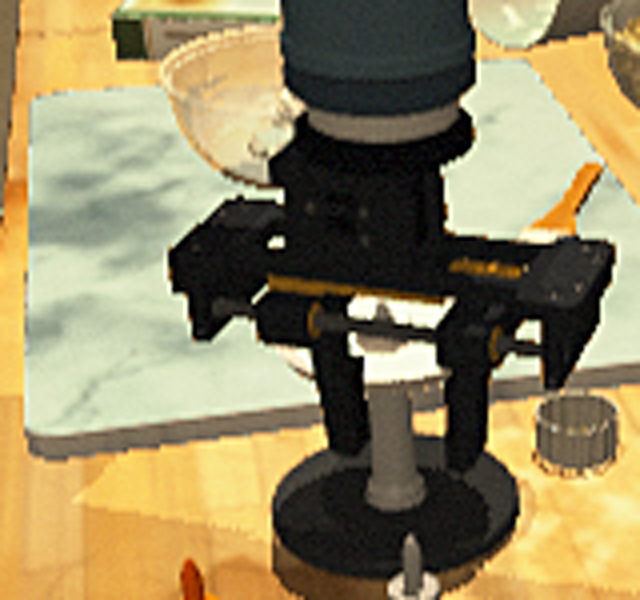

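The plate is seated level (rim at 0.129). The fingers, at (345,445) and (465,460), straddle the short column's pin at (410,545). Descending.

```bash
python3 -m creep '{"offset":[[-0.0003,-0.002,0.03],[-0.0003,-0.002,0.06],[-0.0003,-0.002,0.085],[-0.0003,-0.002,0.1],[-0.0003,-0.002,0.104]],"turn":[[0,0,0],[0,0,0],[0,0,0],[0,0,0],[0,0,0]],"hand":[0.045,0.045,0.045,0.045,0.045]}'; python3 go.py .4408 -.0924 .062 60; python3 -m creep '{"offset":[[0,0,0],[0,0,0],[0,0,0],[0,0,0],[0,0,0]],"turn":[[0,0,0],[0,0,0],[0,0,0],[0,0,0],[0,0,0]],"hand":[0.036,0.028,0.018,0.01,0.01]}'; python3 go.py .4408 -.0924 .23 60
```

```text
time: 21.12
eef_pos: [0.4402, -0.0922, 0.0613]
orientation: [-2.717, -1.575, 0.001]
ft_force: [-0.0, -0.0, 0.1]
width: 0.514
gripper_force: 0.0
t 21.12 pos [ 0.4402 -0.0922  0.0613] yaw 60.2 F [-0.  -0.   0.1] w 45.3 | off [ 0.0001  0.0007 -0.0007] turn [-0.04  0.    0.2 ]
time: 21.75
eef_pos: [0.4409, -0.0925, 0.0622]
orientation: [2.717, 1.575, 0.001]
ft_force: [-0.3, 0.3, 5.6]
width: 0.282
gripper_force: 30.0
t 21.75 pos [ 0.4409 -0.0925  0.0622] yaw 60.2 F [-0.3  0.3  5.6] w 24.8 | off [ 1.000e-04  1.000e-04 -1.678e-01] turn [ 0.09 -0.01  0.19]
```

```bash
python3 -m creep '{"offset":[[0,0,-0.02],[0,0,-0.07],[0,0,-0.12],[0,0,-0.16],[0,0,-0.175]],"turn":[[0,0,0],[0,0,0],[0,0,0],[0,0,0],[0,0,0]],"hand":[0.01,0.01,0.01,0.01,0.01]}'; python3 go.py .4557 .0723 .237 60
```

```text
time: 22.38
eef_pos: [0.4409, -0.0925, 0.2385]
orientation: [2.716, 1.574, 0.003]
ft_force: [0.4, -0.6, -1.6]
width: 0.284
gripper_force: 30.0
t 22.38 pos [ 0.4409 -0.0925  0.2385] yaw 60.2 F [ 0.4 -0.6 -1.6] w 25.0 | off [ 0.1504 -0.0691  0.0013] turn [ 0.19 -0.01  0.2 ]
```

```bash
python3 -m creep '{"offset":[[0.03,-0.014,0],[0.07,-0.032,0],[0.11,-0.051,0],[0.14,-0.0645,0],[0.1504,-0.0691,0]],"turn":[[0,0,0],[0,0,0],[0,0,0],[0,0,0],[0,0,0]],"hand":[0.01,0.01,0.01,0.01,0.01]}';python3 -m creep '{"offset":[[0,0,0],[0,0,0],[0,0,0],[0,0,0],[0,0,0]],"turn":[[0,0,0],[0,0,0],[0,0,0],[0,0,0],[0,0,0]],"hand":[0.01,0.01,0.01,0.01,0.01]}'; python3 go.py .4557 .0723 .215 60;  python3 -c "
from h import *
snap(5)
crop('side',5,130,20,290,170,4)"; python3 axis.py 5 .4557 .0723 .180 .220 .024; echo pin;python3 axis.py 5 .4557 .0723 .138 .144 .012;echo col;python3 axis.py 5 .4557 .0723 .03 .11 .024
```

```text
time: 23.0
eef_pos: [0.454, 0.0742, 0.2349]
orientation: [-2.715, -1.578, 0.004]
ft_force: [-0.6, -0.1, -2.0]
width: 0.284
gripper_force: 30.0
time: 23.62
eef_pos: [0.4551, 0.0723, 0.2367]
orientation: [2.718, 1.574, 0.0]
ft_force: [0.6, 0.6, -1.1]
width: 0.282
gripper_force: 30.0
t 23.62 pos [0.4551 0.0723 0.2367] yaw 60.2 F [ 0.6  0.6 -1.1] w 24.9 | off [0.0003 0.0005 0.0217] turn [ 0.01 -0.    0.15]
z 0.18 64 lateral(right+) mm -0.1 width 32.7 near face depth -16.7
z 0.188 41 lateral(right+) mm 0.4 width 24.2 near face depth -14.3
z 0.196 42 lateral(right+) mm 1.0 width 24.2 near face depth -13.2
z 0.204 41 lateral(right+) mm 0.4 width 25.7 near face depth -13.3
z 0.212 42 lateral(right+) mm 0.8 width 25.6 near face depth -13.9
z 0.22 71 lateral(right+) mm -3.9 width 39.8 near face depth -16.1
right dir [ 0.99 -0.12] away dir [0.12 0.99]
pin
z 0.138 37 lateral(right+) mm 0.2 width 22.5 near face depth -10.6
z 0.139 31 lateral(right+) mm 0.2 width 22.5 near face depth -8.5
z 0.14 15 lateral(right+) mm 1.4 width 7.0 near face depth -7.5
z 0.142 13 lateral(right+) mm 1.5 width 6.9 near face depth -4.4
z 0.143 12 lateral(right+) mm 0.5 width 5.0 near face depth -4.4
z 0.144 9 lateral(right+) mm 0.6 width 4.8 near face depth -4.0
right dir [ 0.99 -0.12] away dir [0.12 0.99]
col
z 0.03 48 lateral(right+) mm -0.1 width 29.1 near face depth -16.0
z 0.046 34 lateral(right+) mm 1.0 width 24.3 near face depth -15.5
z 0.062 32 lateral(right+) mm -0.4 width 23.5 near face depth -14.0
z 0.078 30 lateral(right+) mm 0.6 width 23.5 near face depth -14.2
z 0.094 10 lateral(right+) mm 1.5 width 23.0 near face depth -14.0
z 0.11 none
right dir [ 0.99 -0.12] away dir [0.12 0.99]
```

View pics/side5_130_20.png

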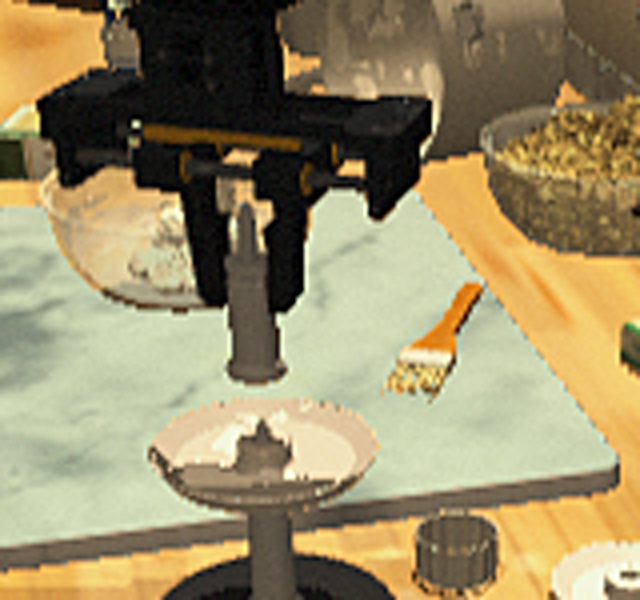

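The column hangs upright over the pin at (262,428) and is aligned within 1 mm. Lowering.

```bash
python3 -m creep '{"offset":[[0.0,0.0003,0.005],[-0.0003,0.0005,0.012],[-0.0003,0.0005,0.02],[-0.0003,0.0005,0.025],[-0.0003,0.0005,0.028]],"turn":[[0,0,0],[0,0,0],[0,0,0],[0,0,0],[0,0,0]],"hand":[0.01,0.01,0.01,0.01,0.01]}';python3 go.py .4553 .0718 .197 60;python3 -m creep '{"offset":[[0,0,0.0015],[0,0,0.003],[0,0,0.0045],[0,0,0.006],[0,0,0.0075]],"turn":[[0,0,0],[0,0,0],[0,0,0],[0,0,0],[0,0,0]],"hand":[0.01,0.01,0.01,0.01,0.01]}';python3 go.py .4553 .0718 .197 60
```

```text
time: 24.35
eef_pos: [0.4551, 0.0722, 0.2081]
orientation: [-2.718, -1.575, 0.001]
ft_force: [-0.4, 0.4, -2.0]
width: 0.288
gripper_force: 30.0
t 24.35 pos [0.4551 0.0722 0.2081] yaw 60.2 F [-0.4  0.4 -2. ] w 25.4 | off [-0.0002  0.0003  0.0111] turn [-0.04  0.02  0.2 ]
time: 24.98
eef_pos: [0.4554, 0.0721, 0.2011]
orientation: [2.718, 1.575, 0.0]
ft_force: [-0.5, 0.2, -1.4]
width: 0.286
gripper_force: 30.0
t 24.98 pos [0.4554 0.0721 0.2011] yaw 60.2 F [-0.5  0.2 -1.4] w 25.2 | off [-0.0003  0.0001  0.0041] turn [ 0.01 -0.    0.19]
```

```bash
python3 -m creep '{"offset":[[0,0,0.0007],[0,0,0.0014],[0,0,0.002],[0,0,0.0027],[0,0,0.0034]],"turn":[[0,0,0],[0,0,0],[0,0,0],[0,0,0],[0,0,0]],"hand":[0.01,0.01,0.01,0.01,0.01]}';python3 go.py .4553 .0718 .197 60;
```

```text
time: 25.6
eef_pos: [0.4553, 0.0722, 0.1977]
orientation: [2.718, 1.575, 0.0]
ft_force: [-0.9, 0.1, -1.2]
width: 0.287
gripper_force: 30.0
t 25.6 pos [0.4553 0.0722 0.1977] yaw 60.2 F [-0.9  0.1 -1.2] w 25.3 | off [-0.0003  0.0001  0.0007] turn [ 0.  -0.   0.2]
```

```bash
python3 -m creep '{"offset":[[0,0,0.0003],[0,0,0.0006],[0,0,0.0009],[0,0,0.0012],[0,0,0.0012]],"turn":[[0,0,0],[0,0,0],[0,0,0],[0,0,0],[0,0,0]],"hand":[0.01,0.01,0.01,0.01,0.01]}';python3 go.py .4553 .0718 .197 60;
```

```text
time: 26.22
eef_pos: [0.4555, 0.0721, 0.1967]
orientation: [2.718, 1.575, 0.0]
ft_force: [0.5, -0.9, 0.0]
width: 0.286
gripper_force: 30.0
t 26.23 pos [0.4555 0.0721 0.1967] yaw 60.2 F [ 0.5 -0.9  0. ] w 25.2 | off [-0.0004  0.     -0.0003] turn [ 0.02 -0.01  0.19]
```

```bash
python3 -m creep '{"offset":[[0,0,0.0003],[0,0,0.0006],[0,0,0.0008],[0,0,0.0008],[0,0,0.0008]],"turn":[[0,0,0],[0,0,0],[0,0,0],[0,0,0],[0,0,0]],"hand":[0.01,0.01,0.01,0.01,0.01]}';python3 go.py .4553 .0718 .197 60;
```

```text
time: 26.85
eef_pos: [0.4558, 0.0721, 0.1963]
orientation: [2.717, 1.575, 0.002]
ft_force: [-0.7, -0.3, 5.3]
width: 0.288
gripper_force: 30.0
t 26.85 pos [0.4558 0.0721 0.1963] yaw 60.2 F [-0.7 -0.3  5.3] w 25.3 | off [-0.0005 -0.0003 -0.0007] turn [ 0.07 -0.03  0.19]
```

```bash
python3 -m creep '{"offset":[[0,0,0],[0,0,0],[0,0,0],[0,0,-0.02],[0,0,-0.07]],"turn":[[0,0,0],[0,0,0],[0,0,0],[0,0,0],[0,0,0]],"hand":[0.03,0.045,0.045,0.045,0.045]}';python3 -m creep '{"offset":[[0,0,-0.02],[0,0,-0.03],[0.02,0.03,-0.03],[0.05,0.08,-0.03],[0.07,0.13,-0.03]],"turn":[[0,0,0],[0,0,8],[0,0,17],[0,0,27],[0,0,35]],"hand":[0.045,0.045,0.045,0.045,0.045]}'; python3 go.py .677 .0553 .12 18; python3 -c "
from h import *
snap(6)"; python3 axis.py 6 .4557 .0723 .145 .19 .024;  python3 axis.py 6 .4557 .0723 .205 .228 .012
```

```text
time: 27.48
eef_pos: [0.4535, 0.0723, 0.264]
orientation: [-2.715, -1.573, 0.008]
ft_force: [1.0, -0.1, 1.0]
width: 0.512
gripper_force: 0.0
time: 28.1
eef_pos: [0.6045, 0.0687, 0.2956]
orientation: [-3.067, -0.679, -0.001]
ft_force: [0.6, -0.1, 0.8]
width: 0.506
gripper_force: 0.0
t 28.1 pos [0.6045 0.0687 0.2956] yaw 25.0 F [ 0.6 -0.1  0.8] w 44.6 | off [0.06   0.0427 0.1757] turn [-0.   -0.02  6.96]
z 0.145 54 lateral(right+) mm 1.6 width 29.2 near face depth -15.2
z 0.154 41 lateral(right+) mm 0.2 width 24.6 near face depth -13.5
z 0.163 40 lateral(right+) mm 0.7 width 24.6 near face depth -13.8
z 0.172 39 lateral(right+) mm 1.3 width 24.1 near face depth -13.8
z 0.181 38 lateral(right+) mm -0.2 width 24.2 near face depth -14.4
z 0.19 39 lateral(right+) mm 0.6 width 24.3 near face depth -13.9
right dir [ 0.99 -0.12] away dir [0.12 0.99]
z 0.205 19 lateral(right+) mm 2.5 width 12.8 near face depth -7.2
z 0.21 16 lateral(right+) mm 0.9 width 8.9 near face depth -5.2
z 0.214 15 lateral(right+) mm 1.1 width 8.6 near face depth -5.8
z 0.219 16 lateral(right+) mm 0.4 width 7.0 near face depth -5.6
z 0.223 14 lateral(right+) mm 0.8 width 6.6 near face depth -5.7
z 0.228 12 lateral(right+) mm 0.9 width 6.3 near face depth -4.9
right dir [ 0.99 -0.12] away dir [0.12 0.99]
```

```bash
python3 -m creep '{"offset":[[0.02,0.014,0.02],[0.045,0.03,0.06],[0.06,0.0427,0.11],[0.06,0.0427,0.16],[0.06,0.0427,0.19]],"turn":[[0,0,3],[0,0,7],[0,0,7],[0,0,7],[0,0,7]],"hand":[0.045,0.045,0.045,0.045,0.045]}';python3 -m creep '{"offset":[[0,0,0.01],[0,0,0.02],[0,0,0.02],[0,0,0.02],[0,0,0.02]],"turn":[[0,0,0],[0,0,0],[0,0,0],[0,0,0],[0,0,0]],"hand":[0.045,0.045,0.045,0.045,0.045]}';python3 go.py .677 .0553 .031 18
```

```text
time: 28.82
eef_pos: [0.6731, 0.0553, 0.1022]
orientation: [-3.101, -0.498, 0.007]
ft_force: [0.3, -0.1, 1.4]
width: 0.513
gripper_force: 0.0
time: 29.45
eef_pos: [0.676, 0.0551, 0.0869]
orientation: [3.102, 0.497, 0.003]
ft_force: [0.9, -0.8, 0.1]
width: 0.512
gripper_force: 0.0
t 29.45 pos [0.676  0.0551 0.0869] yaw 18.2 F [ 0.9 -0.8  0.1] w 45.1 | off [0.0009 0.0001 0.0559] turn [ 0.04 -0.1   0.2 ]
```

```bash
python3 -m creep '{"offset":[[0.0007,0,0.02],[0.0007,0,0.035],[0.0007,0,0.047],[0.0007,0,0.0525],[0.0007,0,0.0545]],"turn":[[0,0,0],[0,0,0],[0,0,0],[0,0,0],[0,0,0]],"hand":[0.045,0.045,0.045,0.045,0.045]}';python3 go.py .677 .0553 .031 18;python3 -m creep '{"offset":[[0,0,0],[0,0,0],[0,0,0],[0,0,0],[0,0,0]],"turn":[[0,0,0],[0,0,0],[0,0,0],[0,0,0],[0,0,0]],"hand":[0.038,0.032,0.026,0.02,0.02]}'; python3 go.py .677 .0553 .031 18
```

```text
time: 30.08
eef_pos: [0.6759, 0.0554, 0.0306]
orientation: [-3.102, -0.497, 0.001]
ft_force: [-0.3, 0.1, -0.1]
width: 0.513
gripper_force: 0.0
t 30.07 pos [0.6759 0.0554 0.0306] yaw 18.2 F [-0.3  0.1 -0.1] w 45.2 | off [ 0.001   0.0004 -0.0004] turn [-0.02  0.03  0.19]
time: 30.7
eef_pos: [0.6764, 0.0554, 0.0317]
orientation: [3.102, 0.497, 0.001]
ft_force: [0.2, -0.3, 2.3]
width: 0.32
gripper_force: 30.0
t 30.7 pos [0.6764 0.0554 0.0317] yaw 18.2 F [ 0.2 -0.3  2.3] w 28.2 | off [0.0005 0.0002 0.0007] turn [ 0.02 -0.05  0.19]
```

```bash
python3 -m creep '{"offset":[[0,0,-0.02],[0,0,-0.07],[0,0,-0.12],[0,0,-0.18],[0,0,-0.24]],"turn":[[0,0,0],[0,0,0],[0,0,0],[0,0,0],[0,0,0]],"hand":[0.02,0.02,0.02,0.02,0.02]}';python3 -m creep '{"offset":[[0,0,-0.025],[0,0,-0.03],[0,0,-0.03],[0,0,-0.03],[0,0,-0.03]],"turn":[[0,0,0],[0,0,0],[0,0,0],[0,0,0],[0,0,0]],"hand":[0.02,0.02,0.02,0.02,0.02]}'; python3 go.py .4555 .072 .292 18
```

```text
time: 31.32
eef_pos: [0.6754, 0.0555, 0.274]
orientation: [-3.102, -0.497, -0.0]
ft_force: [0.6, -0.4, -2.1]
width: 0.323
gripper_force: 30.0
time: 31.95
eef_pos: [0.6755, 0.0554, 0.2993]
orientation: [-3.101, -0.497, 0.005]
ft_force: [-0.1, 1.5, -2.2]
width: 0.32
gripper_force: 30.0
t 31.95 pos [0.6755 0.0554 0.2993] yaw 18.2 F [-0.1  1.5 -2.2] w 28.2 | off [-0.2038 -0.0844  0.008 ] turn [-0.07  0.16  0.19]
```

```bash
python3 -m creep '{"offset":[[-0.03,-0.0125,0],[-0.08,-0.033,0],[-0.13,-0.054,0],[-0.18,-0.0745,0],[-0.2035,-0.0844,0]],"turn":[[0,0,0],[0,0,0],[0,0,0],[0,0,0],[0,0,0]],"hand":[0.02,0.02,0.02,0.02,0.02]}';python3 -m creep '{"offset":[[0,0,0],[0,0,0],[0,0,0],[0,0,0],[0,0,0]],"turn":[[0,0,0],[0,0,0],[0,0,0],[0,0,0],[0,0,0]],"hand":[0.02,0.02,0.02,0.02,0.02]}'; python3 go.py .4555 .072 .27 18; python3 -c "
from h import *
snap(7)
crop('side',7,130,0,290,150,4)"; python3 rim.py 7 .4555 .072 .283 .05
```

```text
time: 32.58
eef_pos: [0.4538, 0.0724, 0.3005]
orientation: [-3.102, -0.497, 0.002]
ft_force: [0.7, -0.0, -0.9]
width: 0.324
gripper_force: 30.0
time: 33.2
eef_pos: [0.4567, 0.0719, 0.301]
orientation: [-3.102, -0.496, 0.001]
ft_force: [0.9, -0.4, -1.1]
width: 0.316
gripper_force: 30.0
t 33.2 pos [0.4567 0.0719 0.301 ] yaw 18.2 F [ 0.9 -0.4 -1.1] w 27.8 | off [-0.0011 -0.0004  0.031 ] turn [-0.01  0.03  0.19]
top 19 centre [0.4573 0.0724] rim z 0.2838 slope deg [-0.68 -0.58]
side 50 centre [0.4585 0.0711] rim z 0.2848 slope deg [0.06 0.07]
```

View pics/side7_130_0.png

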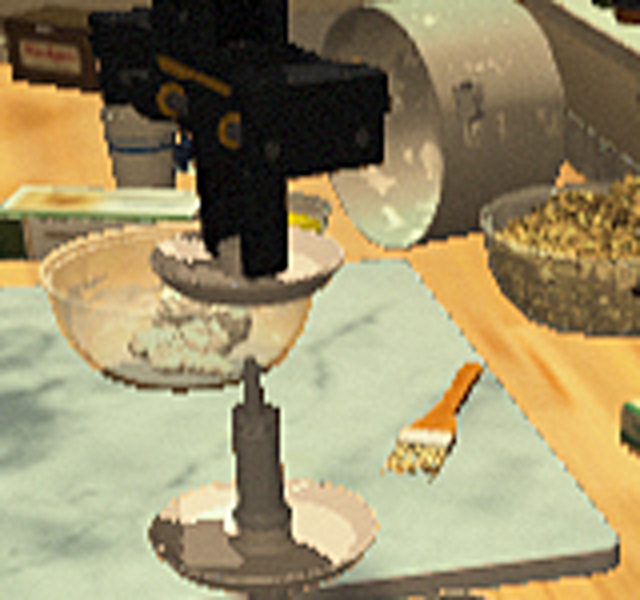

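The small plate is level but about 2 mm too far in +x relative to the pin (tip at (252,362) in the crop). I'll correct and lower.

```bash
python3 -m creep '{"offset":[[-0.0018,-0.001,0.005],[-0.0018,-0.001,0.015],[-0.0018,-0.001,0.025],[-0.0018,-0.001,0.033],[-0.0018,-0.001,0.036]],"turn":[[0,0,0],[0,0,0],[0,0,0],[0,0,0],[0,0,0]],"hand":[0.02,0.02,0.02,0.02,0.02]}'; python3 go.py .4547 .0723 .2317 18;python3 -m creep '{"offset":[[0,0,0.003],[0,0,0.006],[0,0,0.009],[0,0,0.012],[0,0,0.014]],"turn":[[0,0,0],[0,0,0],[0,0,0],[0,0,0],[0,0,0]],"hand":[0.02,0.02,0.02,0.02,0.02]}'; python3 go.py .4547 .0723 .2317 18
```

```text
time: 33.92
eef_pos: [0.454, 0.0724, 0.2643]
orientation: [-3.102, -0.497, 0.002]
ft_force: [-0.2, 0.6, -1.8]
width: 0.323
gripper_force: 30.0
t 33.92 pos [0.454  0.0724 0.2643] yaw 18.2 F [-0.2  0.6 -1.8] w 28.4 | off [0.0007 0.0004 0.0326] turn [-0.03  0.07  0.19]
time: 34.55
eef_pos: [0.4543, 0.0724, 0.251]
orientation: [-3.102, -0.497, 0.0]
ft_force: [-0.4, 0.5, -1.1]
width: 0.319
gripper_force: 30.0
t 34.55 pos [0.4543 0.0724 0.251 ] yaw 18.2 F [-0.4  0.5 -1.1] w 28.1 | off [0.0003 0.0002 0.0193] turn [-0.    0.01  0.19]
```

```bash
python3 -m creep '{"offset":[[0.0003,0.0002,0.003],[0.0003,0.0002,0.006],[0.0003,0.0002,0.009],[0.0003,0.0002,0.012],[0.0003,0.0002,0.0145]],"turn":[[0,0,0],[0,0,0],[0,0,0],[0,0,0],[0,0,0]],"hand":[0.02,0.02,0.02,0.02,0.02]}'; python3 go.py .4547 .0723 .2317 18;python3 -m creep '{"offset":[[0,0,0.0006],[0,0,0.0012],[0,0,0.0018],[0,0,0.0024],[0,0,0.003]],"turn":[[0,0,0],[0,0,0],[0,0,0],[0,0,0],[0,0,0]],"hand":[0.02,0.02,0.02,0.02,0.02]}'; python3 go.py .4547 .0723 .2317 18
```

```text
time: 35.17
eef_pos: [0.4547, 0.0723, 0.2365]
orientation: [-3.102, -0.497, 0.0]
ft_force: [-0.5, 0.8, -2.2]
width: 0.318
gripper_force: 30.0
t 35.17 pos [0.4547 0.0723 0.2365] yaw 18.2 F [-0.5  0.8 -2.2] w 28.0 | off [0.     0.     0.0048] turn [-0.    0.01  0.19]
time: 35.8
eef_pos: [0.4547, 0.0723, 0.2337]
orientation: [3.102, 0.497, 0.0]
ft_force: [-0.0, -0.1, -1.5]
width: 0.322
gripper_force: 30.0
t 35.8 pos [0.4547 0.0723 0.2337] yaw 18.2 F [-0.  -0.1 -1.5] w 28.4 | off [-0.    -0.     0.002] turn [ 0.   -0.01  0.19]
```

```bash
python3 -m creep '{"offset":[[0,0,0.0004],[0,0,0.0008],[0,0,0.0012],[0,0,0.0015],[0,0,0.0015]],"turn":[[0,0,0],[0,0,0],[0,0,0],[0,0,0],[0,0,0]],"hand":[0.02,0.02,0.02,0.02,0.02]}'; python3 go.py .4547 .0723 .2317 18
```

```text
time: 36.42
eef_pos: [0.4547, 0.0723, 0.2322]
orientation: [-3.102, -0.497, 0.0]
ft_force: [0.1, 1.1, -1.1]
width: 0.323
gripper_force: 30.0
t 36.42 pos [0.4547 0.0723 0.2322] yaw 18.2 F [ 0.1  1.1 -1.1] w 28.4 | off [0.     0.     0.0005] turn [-0.    0.    0.19]
```

```bash
python3 -m creep '{"offset":[[0,0,0.0003],[0,0,0.0006],[0,0,0.0008],[0,0,0.001],[0,0,0.001]],"turn":[[0,0,0],[0,0,0],[0,0,0],[0,0,0],[0,0,0]],"hand":[0.02,0.02,0.02,0.02,0.02]}'; python3 go.py .4547 .0723 .2317 18
```

```text
time: 37.05
eef_pos: [0.4547, 0.0723, 0.2312]
orientation: [-3.102, -0.497, -0.0]
ft_force: [0.4, 0.6, -2.1]
width: 0.321
gripper_force: 30.0
t 37.05 pos [0.4547 0.0723 0.2312] yaw 18.2 F [ 0.4  0.6 -2.1] w 28.2 | off [-0.      0.     -0.0005] turn [-0.  -0.   0.2]
```

```bash
python3 -m creep '{"offset":[[0,0,0.0003],[0,0,0.0006],[0,0,0.0008],[0,0,0.001],[0,0,0.001]],"turn":[[0,0,0],[0,0,0],[0,0,0],[0,0,0],[0,0,0]],"hand":[0.02,0.02,0.02,0.02,0.02]}'; python3 go.py .4547 .0723 .2317 18
```

```text
time: 37.67
eef_pos: [0.4548, 0.0723, 0.2304]
orientation: [3.102, 0.497, 0.001]
ft_force: [0.4, 0.3, -0.7]
width: 0.318
gripper_force: 30.0
t 37.67 pos [0.4548 0.0723 0.2304] yaw 18.2 F [ 0.4  0.3 -0.7] w 28.1 | off [-0.0001 -0.     -0.0013] turn [ 0.01 -0.02  0.2 ]
```

```bash
python3 -m creep '{"offset":[[0,0,0.0002],[0,0,0.0004],[0,0,0.0006],[0,0,0.0007],[0,0,0.0007]],"turn":[[0,0,0],[0,0,0],[0,0,0],[0,0,0],[0,0,0]],"hand":[0.02,0.02,0.02,0.02,0.02]}'; python3 go.py .4547 .0723 .2317 18; python3 -c "
from h import *
snap(8)"; python3 rim.py 8 .4555 .072 .215 .05
```

```text
time: 38.3
eef_pos: [0.4551, 0.0723, 0.23]
orientation: [3.102, 0.497, 0.002]
ft_force: [-0.5, 0.6, 5.3]
width: 0.325
gripper_force: 30.0
t 38.3 pos [0.4551 0.0723 0.23  ] yaw 18.2 F [-0.5  0.6  5.3] w 28.6 | off [-0.0004 -0.0001 -0.0017] turn [ 0.02 -0.06  0.19]
top 17 centre [0.4557 0.0729] rim z 0.2136 slope deg [-0.64  0.35]
side 51 centre [0.4573 0.0715] rim z 0.2139 slope deg [-0.11  0.13]
```

```bash
python3 -m creep '{"offset":[[0,0,0],[0,0,0],[0,0,0],[0,0,-0.015],[0,0,-0.06]],"turn":[[0,0,0],[0,0,0],[0,0,0],[0,0,0],[0,0,0]],"hand":[0.034,0.04,0.04,0.04,0.04]}';python3 -m creep '{"offset":[[0,0,-0.02],[0.03,0.04,-0.02],[0.07,0.09,-0.02],[0.1,0.14,-0.02],[0.12,0.19,-0.02]],"turn":[[0,0,0],[0,0,10],[0,0,20],[0,0,30],[0,0,40]],"hand":[0.045,0.045,0.045,0.045,0.045]}'; python3 go.py .6885 -.126 .15 -30; python3 -c "
from h import *
snap(9)"; python3 axis.py 9 .4557 .0723 .222 .228 .012; python3 rim.py 9 .4555 .072 .215 .05;  python3 rim.py 9 .4555 .072 .130 .065
```

```text
time: 39.02
eef_pos: [0.4533, 0.0724, 0.2888]
orientation: [-3.101, -0.496, 0.008]
ft_force: [0.0, -0.0, 0.6]
width: 0.452
gripper_force: 0.0
time: 39.65
eef_pos: [0.6297, -0.0719, 0.3105]
orientation: [-3.083, 0.602, -0.002]
ft_force: [0.2, -0.0, -0.7]
width: 0.511
gripper_force: 0.0
t 39.65 pos [ 0.6297 -0.0719  0.3105] yaw -22.1 F [ 0.2 -0.  -0.7] w 45.0 | off [0.0746 0.028  0.1605] turn [-0.02 -0.05  7.89]
z 0.222 38 lateral(right+) mm -0.4 width 21.5 near face depth -9.5
z 0.223 31 lateral(right+) mm -0.4 width 21.5 near face depth -9.2
z 0.224 17 lateral(right+) mm -3.5 width 15.1 near face depth -4.5
z 0.226 14 lateral(right+) mm 0.8 width 6.5 near face depth -4.6
z 0.227 13 lateral(right+) mm 0.8 width 6.5 near face depth -4.6
z 0.228 11 lateral(right+) mm 0.9 width 6.3 near face depth -4.0
right dir [ 0.99 -0.12] away dir [0.12 0.99]Traceback (most recent call last):
  File "rim.py", line 14, in <module>
    E=E[np.hypot(E[:,0]-x,E[:,1]-y)>Rr-.006]
                 ~^^^^^
IndexError: too many indices for array: array is 1-dimensional, but 2 were indexed
Traceback (most recent call last):
  File "rim.py", line 14, in <module>
    E=E[np.hypot(E[:,0]-x,E[:,1]-y)>Rr-.006]
                 ~^^^^^
IndexError: too many indices for array: array is 1-dimensional, but 2 were indexed
```

```bash
python3 -m creep '{"offset":[[0.03,0.012,0.03],[0.06,0.023,0.07],[0.0746,0.028,0.11],[0.0746,0.028,0.15],[0.0746,0.028,0.19]],"turn":[[0,0,4],[0,0,8],[0,0,8],[0,0,8],[0,0,8]],"hand":[0.045,0.045,0.045,0.045,0.045]}';python3 -m creep '{"offset":[[0,0,0.01],[0,0,0.02],[0,0,0.02],[0,0,0.02],[0,0,0.02]],"turn":[[0,0,0],[0,0,0],[0,0,0],[0,0,0],[0,0,0]],"hand":[0.045,0.045,0.045,0.045,0.045]}';python3 go.py .6885 -.126 .049 -30;python3 -c "
from h import *
snap(10)
crop('side',10,250,100,410,250,4)"
```

```text
time: 40.38
eef_pos: [0.687, -0.1241, 0.1193]
orientation: [-3.036, 0.806, -0.001]
ft_force: [-0.2, -0.2, 0.5]
width: 0.508
gripper_force: 0.0
time: 41.0
eef_pos: [0.6876, -0.1246, 0.1009]
orientation: [3.036, -0.808, 0.003]
ft_force: [0.7, -0.3, 0.3]
width: 0.514
gripper_force: 0.0
t 41.0 pos [ 0.6876 -0.1246  0.1009] yaw -29.8 F [ 0.7 -0.3  0.3] w 45.3 | off [0.0014 0.0007 0.0519] turn [-0.02 -0.11  0.2 ]
```

View pics/side10_250_100.png

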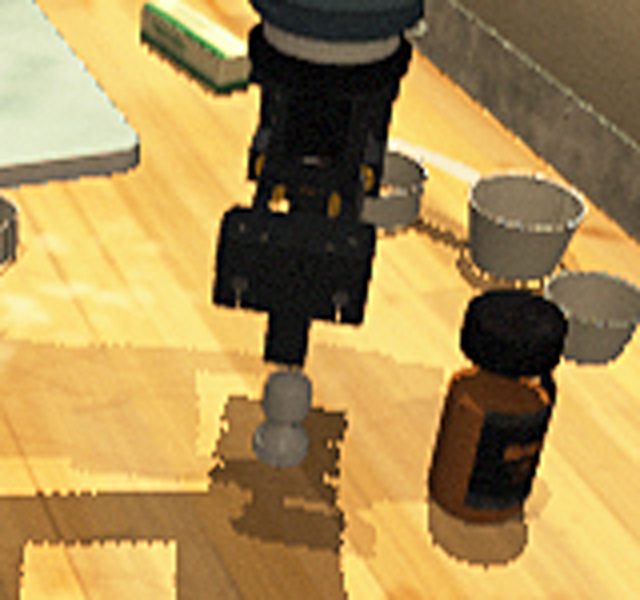

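The knob is at (288,395), directly below the fingers, and the spice jar is well clear. Descending and gripping.

```bash
python3 -m creep '{"offset":[[0.0014,0.0007,0.015],[0.0014,0.0007,0.03],[0.0014,0.0007,0.043],[0.0014,0.0007,0.05],[0.0014,0.0007,0.052]],"turn":[[0,0,0],[0,0,0],[0,0,0],[0,0,0],[0,0,0]],"hand":[0.045,0.045,0.045,0.045,0.045]}';python3 -m creep '{"offset":[[0,0,0],[0,0,0],[0,0,0],[0,0,0],[0,0,0]],"turn":[[0,0,0],[0,0,0],[0,0,0],[0,0,0],[0,0,0]],"hand":[0.036,0.028,0.018,0.01,0.01]}';python3 go.py .6885 -.126 .049 -30; python3 -m creep '{"offset":[[0,0,-0.02],[0,0,-0.07],[0,0,-0.13],[0,0,-0.19],[0,0,-0.24]],"turn":[[0,0,0],[0,0,0],[0,0,0],[0,0,0],[0,0,0]],"hand":[0.01,0.01,0.01,0.01,0.01]}';python3 go.py .4555 .072 .315 18
```

```text
time: 41.72
eef_pos: [0.6874, -0.1256, 0.0465]
orientation: [-3.036, 0.808, 0.002]
ft_force: [0.4, -0.2, 0.5]
width: 0.514
gripper_force: 0.0
time: 42.35
eef_pos: [0.6881, -0.1259, 0.0481]
orientation: [3.036, -0.808, 0.002]
ft_force: [0.4, -0.5, 3.6]
width: 0.284
gripper_force: 30.0
t 42.35 pos [ 0.6881 -0.1259  0.0481] yaw -29.8 F [ 0.4 -0.5  3.6] w 25.0 | off [ 0.0004 -0.0001 -0.0009] turn [-0.01 -0.06  0.19]
time: 42.98
eef_pos: [0.6879, -0.1257, 0.2919]
orientation: [3.036, -0.808, 0.005]
ft_force: [1.1, -0.9, -0.5]
width: 0.285
gripper_force: 30.0
t 42.98 pos [ 0.6879 -0.1257  0.2919] yaw -29.8 F [ 1.1 -0.9 -0.5] w 25.1 | off [-0.2998 -0.0561 -0.0239] turn [ 4.00e-02 -1.70e-01 -4.78e+01]
```

```bash
python3 -m creep '{"offset":[[-0.03,-0.0055,-0.02],[-0.09,-0.017,-0.02],[-0.15,-0.028,-0.02],[-0.21,-0.039,-0.02],[-0.27,-0.05,-0.02]],"turn":[[0,0,0],[0,0,0],[0,0,0],[0,0,0],[0,0,0]],"hand":[0.01,0.01,0.01,0.01,0.01]}';python3 -m creep '{"offset":[[-0.02,-0.004,0],[-0.03,-0.006,0],[-0.03,-0.006,0],[-0.03,-0.006,0],[-0.03,-0.006,0]],"turn":[[0,0,0],[0,0,0],[0,0,0],[0,0,0],[0,0,0]],"hand":[0.01,0.01,0.01,0.01,0.01]}';python3 go.py .4555 .0722 .305;  python3 -c "
from h import *
snap(11)
crop('side',11,130,0,290,150,4)"; python3 axis.py 11 .4555 .0722 .264 .290 .02; python3 axis.py 11 .4555 .0722 .225 .230 .012
```

```text
time: 43.6
eef_pos: [0.4765, 0.053, 0.3085]
orientation: [-3.035, 0.808, -0.002]
ft_force: [0.4, 0.1, -0.7]
width: 0.284
gripper_force: 30.0
time: 44.22
eef_pos: [0.4559, 0.0713, 0.3073]
orientation: [3.035, -0.81, -0.001]
ft_force: [-1.2, 0.4, -0.6]
width: 0.287
gripper_force: 30.0
t 44.23 pos [0.4559 0.0713 0.3073] yaw -29.9 F [-1.2  0.4 -0.6] w 25.3 | off [-0.0008 -0.0006  0.0023] turn [0.02 0.03 0.  ]
z 0.264 51 lateral(right+) mm 2.8 width 28.9 near face depth -17.3
z 0.269 65 lateral(right+) mm 3.3 width 29.1 near face depth -17.1
z 0.274 68 lateral(right+) mm 3.5 width 28.8 near face depth -15.3
z 0.28 37 lateral(right+) mm 3.7 width 20.5 near face depth -12.5
z 0.285 16 lateral(right+) mm 6.2 width 12.6 near face depth -14.6
z 0.29 19 lateral(right+) mm 9.5 width 10.6 near face depth -17.6
right dir [ 0.99 -0.12] away dir [0.12 0.99]
z 0.225 15 lateral(right+) mm 0.9 width 6.6 near face depth -4.8
z 0.226 14 lateral(right+) mm 1.0 width 6.5 near face depth -3.6
z 0.227 13 lateral(right+) mm 1.0 width 6.5 near face depth -3.7
z 0.228 11 lateral(right+) mm 1.1 width 6.3 near face depth -3.5
z 0.229 9 lateral(right+) mm 0.2 width 4.5 near face depth -3.5
z 0.23 7 lateral(right+) mm 0.3 width 4.4 near face depth -2.8
right dir [ 0.99 -0.12] away dir [0.12 0.99]
```

View pics/side11_130_0.png

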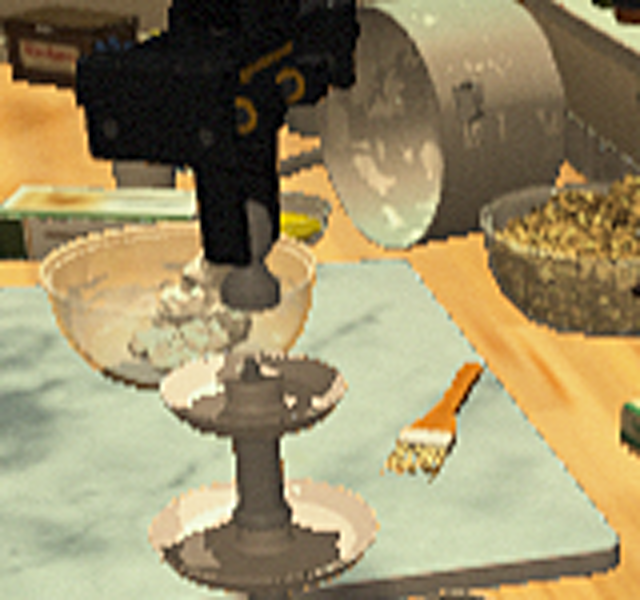

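The knob's foot at (250,290) is about 2.3 mm right of the pin at (250,365), once parallax is accounted for. I'll correct, come down partway and re-measure.

```bash
python3 -m creep '{"offset":[[-0.0025,0.0003,0.005],[-0.0025,0.0003,0.01],[-0.0025,0.0003,0.017],[-0.0025,0.0003,0.02],[-0.0025,0.0003,0.02]],"turn":[[0,0,0],[0,0,0],[0,0,0],[0,0,0],[0,0,0]],"hand":[0.01,0.01,0.01,0.01,0.01]}';python3 go.py .4536 .0724 .268;  python3 -c "
from h import *
snap(12)"; python3 axis.py 12 .4555 .0722 .243 .258 .02; python3 axis.py 12 .4555 .0722 .225 .230 .012
```

```text
time: 44.95
eef_pos: [0.4528, 0.073, 0.2872]
orientation: [3.036, -0.808, -0.001]
ft_force: [0.4, -0.8, 0.4]
width: 0.285
gripper_force: 30.0
t 44.95 pos [0.4528 0.073  0.2872] yaw -29.8 F [ 0.4 -0.8  0.4] w 25.1 | off [0.001  0.0001 0.0192] turn [0.01 0.03 0.  ]
z 0.243 42 lateral(right+) mm 0.3 width 27.2 near face depth -16.9
z 0.246 56 lateral(right+) mm -0.4 width 28.8 near face depth -16.4
z 0.249 66 lateral(right+) mm -0.2 width 29.1 near face depth -16.1
z 0.252 67 lateral(right+) mm -0.2 width 29.1 near face depth -15.4
z 0.255 60 lateral(right+) mm 1.0 width 26.8 near face depth -14.4
z 0.258 43 lateral(right+) mm 0.2 width 20.9 near face depth -11.5
right dir [ 0.99 -0.12] away dir [0.12 0.99]
z 0.225 15 lateral(right+) mm 1.0 width 6.5 near face depth -4.7
z 0.226 14 lateral(right+) mm 1.0 width 6.5 near face depth -4.5
z 0.227 12 lateral(right+) mm 1.1 width 6.3 near face depth -4.6
z 0.228 11 lateral(right+) mm 1.1 width 6.3 near face depth -3.9
z 0.229 9 lateral(right+) mm 1.2 width 6.1 near face depth -4.1
z 0.23 8 lateral(right+) mm 0.3 width 4.4 near face depth -4.2
right dir [ 0.99 -0.12] away dir [0.12 0.99]
```

```bash
python3 -m creep '{"offset":[[0.0006,-0.0003,0],[0.0006,-0.0003,0.003],[0.0006,-0.0003,0.006],[0.0006,-0.0003,0.009],[0.0006,-0.0003,0.011]],"turn":[[0,0,0],[0,0,0],[0,0,0],[0,0,0],[0,0,0]],"hand":[0.01,0.01,0.01,0.01,0.01]}';python3 go.py .4538 .0727 .268;python3 -c "
from h import *
snap(13)"; python3 axis.py 13 .4555 .0722 .233 .248 .02
```

```text
time: 45.68
eef_pos: [0.4535, 0.073, 0.2762]
orientation: [3.036, -0.808, -0.001]
ft_force: [0.1, 0.7, -0.1]
width: 0.288
gripper_force: 30.0
t 45.67 pos [0.4535 0.073  0.2762] yaw -29.8 F [ 0.1  0.7 -0.1] w 25.4 | off [0.0004 0.0001 0.0082] turn [0.01 0.02 0.  ]
z 0.233 54 lateral(right+) mm 0.7 width 29.6 near face depth -15.9
z 0.236 55 lateral(right+) mm 1.0 width 29.7 near face depth -15.9
z 0.239 66 lateral(right+) mm 1.0 width 29.5 near face depth -15.0
z 0.242 66 lateral(right+) mm 1.1 width 29.3 near face depth -14.3
z 0.245 53 lateral(right+) mm 1.3 width 25.1 near face depth -12.7
z 0.248 37 lateral(right+) mm 1.4 width 20.9 near face depth -10.2
right dir [ 0.99 -0.12] away dir [0.12 0.99]
```

Aligned. Lowering the rest of the way.

```bash
python3 -m creep '{"offset":[[0,0,0.0015],[0,0,0.003],[0,0,0.0045],[0,0,0.006],[0,0,0.007]],"turn":[[0,0,0],[0,0,0],[0,0,0],[0,0,0],[0,0,0]],"hand":[0.01,0.01,0.01,0.01,0.01]}';python3 go.py .4538 .0727 .268;python3 -m creep '{"offset":[[0,0,0.0003],[0,0,0.0006],[0,0,0.0009],[0,0,0.0012],[0,0,0.0012]],"turn":[[0,0,0],[0,0,0],[0,0,0],[0,0,0],[0,0,0]],"hand":[0.01,0.01,0.01,0.01,0.01]}';python3 go.py .4538 .0727 .268
```

```text
time: 46.4
eef_pos: [0.4536, 0.0729, 0.2694]
orientation: [3.036, -0.808, -0.0]
ft_force: [-0.5, 0.4, -1.2]
width: 0.286
gripper_force: 30.0
t 46.4 pos [0.4536 0.0729 0.2694] yaw -29.8 F [-0.5  0.4 -1.2] w 25.2 | off [0.0003 0.0001 0.0014] turn [0.   0.01 0.  ]
time: 47.02
eef_pos: [0.4536, 0.0729, 0.2683]
orientation: [-3.036, 0.808, 0.0]
ft_force: [0.3, -0.4, -0.6]
width: 0.285
gripper_force: 30.0
t 47.02 pos [0.4536 0.0729 0.2683] yaw -29.8 F [ 0.3 -0.4 -0.6] w 25.1 | off [0.0002 0.0001 0.0003] turn [-0.  0. -0.]
```

```bash
python3 -m creep '{"offset":[[0,0,0.0003],[0,0,0.0006],[0,0,0.0009],[0,0,0.0012],[0,0,0.0012]],"turn":[[0,0,0],[0,0,0],[0,0,0],[0,0,0],[0,0,0]],"hand":[0.01,0.01,0.01,0.01,0.01]}';python3 go.py .4538 .0727 .268
```

```text
time: 47.65
eef_pos: [0.4536, 0.0729, 0.2671]
orientation: [-3.036, 0.808, 0.0]
ft_force: [-0.3, -0.2, -0.8]
width: 0.282
gripper_force: 30.0
t 47.65 pos [0.4536 0.0729 0.2671] yaw -29.8 F [-0.3 -0.2 -0.8] w 24.8 | off [ 0.0003  0.0001 -0.0009] turn [-0.  0. -0.]
```

```bash
python3 -m creep '{"offset":[[0,0,0.0002],[0,0,0.0004],[0,0,0.0006],[0,0,0.0006],[0,0,0.0006]],"turn":[[0,0,0],[0,0,0],[0,0,0],[0,0,0],[0,0,0]],"hand":[0.01,0.01,0.01,0.01,0.01]}';python3 go.py .4538 .0727 .268
```

```text
time: 48.28
eef_pos: [0.4536, 0.0729, 0.2665]
orientation: [3.036, -0.808, 0.0]
ft_force: [-0.1, -0.4, 0.4]
width: 0.284
gripper_force: 30.0
t 48.27 pos [0.4536 0.0729 0.2665] yaw -29.8 F [-0.1 -0.4  0.4] w 25.0 | off [ 0.0002  0.0001 -0.0015] turn [ 0. -0. -0.]
```

```bash
python3 -m creep '{"offset":[[0,0,0.0002],[0,0,0.0004],[0,0,0.0006],[0,0,0.0007],[0,0,0.0007]],"turn":[[0,0,0],[0,0,0],[0,0,0],[0,0,0],[0,0,0]],"hand":[0.01,0.01,0.01,0.01,0.01]}';python3 go.py .4538 .0727 .268
```

```text
time: 48.9
eef_pos: [0.4538, 0.0729, 0.2661]
orientation: [-3.036, 0.808, -0.001]
ft_force: [-0.7, -0.1, 2.8]
width: 0.287
gripper_force: 30.0
t 48.9 pos [0.4538 0.0729 0.2661] yaw -29.8 F [-0.7 -0.1  2.8] w 25.3 | off [ 0.0001  0.0002 -0.0019] turn [-0.01 -0.03  0.  ]
```

```bash
python3 -m creep '{"offset":[[0,0,0],[0,0,0],[0,0,0],[0,0,-0.015],[0,0,-0.06]],"turn":[[0,0,0],[0,0,0],[0,0,0],[0,0,0],[0,0,0]],"hand":[0.03,0.045,0.045,0.045,0.045]}';python3 -m creep '{"offset":[[0,0,-0.03],[0.0,0.04,-0.03],[0,0.1,-0.03],[0,0.16,-0.03],[0,0.22,-0.03]],"turn":[[0,0,0],[0,0,0],[0,0,0],[0,0,0],[0,0,0]],"hand":[0.045,0.045,0.045,0.045,0.045]}';python3 -m creep '{"offset":[[0,0.05,0],[0.0,0.1,0],[0,0.1,0],[0,0.1,0],[0,0.1,0]],"turn":[[0,0,0],[0,0,0],[0,0,0],[0,0,0],[0,0,0]],"hand":[0.045,0.045,0.045,0.045,0.045]}';  python3 -c "
from h import *
snap(14)
crop('side',14,130,20,290,170,4)
a=load('top',14)[0];cv2.imwrite('pics/top14.png',cv2.resize(a[:,:,::-1],(800,600)))"; python3 axis.py 14 .4555 .0722 .222 .270 .02;python3 axis.py 14 .4555 .0722 .025 .105 .024; python3 rim.py 14 .4555 .072 .215 .05;  python3 rim.py 14 .4555 .072 .130 .065
```

```text
time: 49.52
eef_pos: [0.4524, 0.073, 0.3252]
orientation: [3.035, -0.808, -0.007]
ft_force: [0.9, -0.7, 0.6]
width: 0.513
gripper_force: 0.0
time: 50.15
eef_pos: [0.3433, -0.1192, 0.3571]
orientation: [3.035, -0.806, 0.003]
ft_force: [0.1, 0.1, -0.8]
width: 0.511
gripper_force: 0.0
time: 50.78
eef_pos: [0.2952, -0.2038, 0.3562]
orientation: [3.037, -0.804, 0.001]
ft_force: [0.4, 0.6, 0.5]
width: 0.51
gripper_force: 0.0
z 0.222 47 lateral(right+) mm 1.0 width 27.6 near face depth -15.4
z 0.232 60 lateral(right+) mm 1.5 width 27.5 near face depth -14.5
z 0.241 29 lateral(right+) mm 1.2 width 17.0 near face depth -9.2
z 0.251 40 lateral(right+) mm 0.9 width 22.9 near face depth -14.0
z 0.26 48 lateral(right+) mm 1.5 width 23.2 near face depth -13.5
z 0.27 42 lateral(right+) mm 1.1 width 20.5 near face depth -11.6
right dir [ 0.99 -0.12] away dir [0.12 0.99]
z 0.025 51 lateral(right+) mm 1.0 width 31.8 near face depth -17.1
z 0.041 33 lateral(right+) mm 0.9 width 24.0 near face depth -14.5
z 0.057 30 lateral(right+) mm 1.0 width 25.8 near face depth -14.1
z 0.073 33 lateral(right+) mm 0.5 width 23.7 near face depth -13.6
z 0.089 27 lateral(right+) mm 1.5 width 23.3 near face depth -13.6
z 0.105 none
right dir [ 0.99 -0.12] away dir [0.12 0.99]
top 60 centre [0.4557 0.0731] rim z 0.2133 slope deg [-0.03 -0.61]
side 55 centre [0.4571 0.0716] rim z 0.2141 slope deg [-0.15 -0.02]
top 45 centre [0.4551 0.0729] rim z 0.1288 slope deg [-0.05 -0.46]
side 56 centre [0.4568 0.0716] rim z 0.13 slope deg [-0.29 -0.36]
```

View pics/side14_130_20.png

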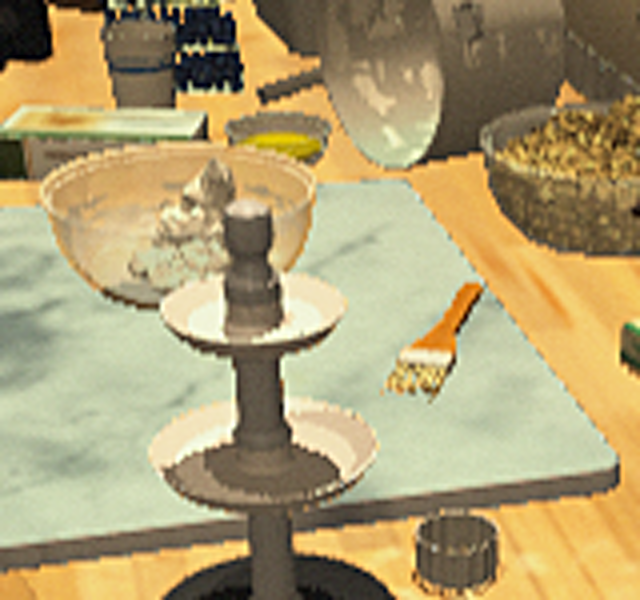

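View pics/top14.png

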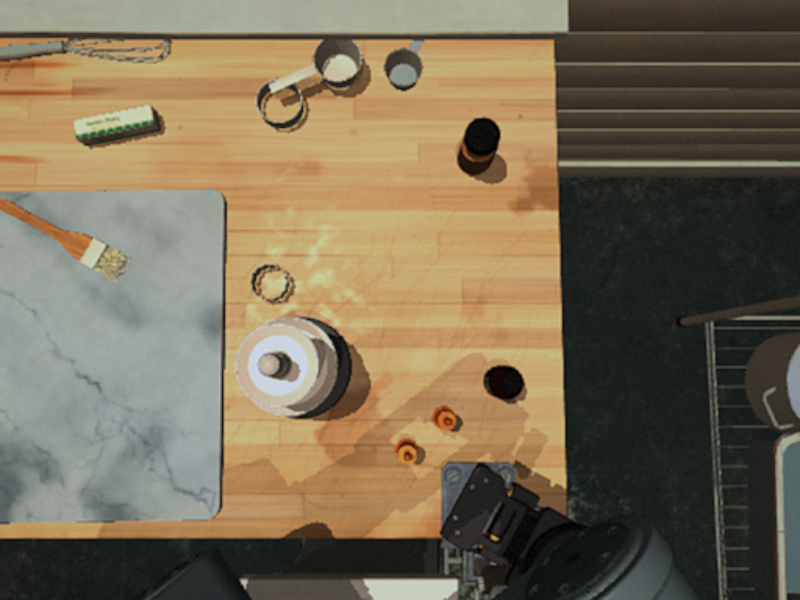

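The stand is complete, straight and level. The knob's waist is at z 0.241, which matches fully seated, and the vanilla bottle, spice jar and ring have not moved. Handing in.

```bash
python3 -c "
from bench import ticket
print(ticket.job_done())"
```

```text
the job is handed in; nothing more can be done
None
```

The petit-four stand is assembled on its slate base, with every piece seated, upright and straight; the vanilla bottle, spice jar and pastry ring were left in place, and the job was handed in after about 51 s of robot time.

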